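# Prove the drop gauge, then sort sealed transformers by weight

## Robot

A 6-joint arm with a two-finger parallel gripper is mounted at the origin on the work surface. World frame = base frame: x ahead of the robot, y to its left, z up, the work surface at z = 0. Lengths are in m, angles in degrees, forces in N, time in s.
With the tool pointing down it reaches from about 0.35 to 0.775 m from the base axis. Payload 7.3 kg.
Tool frame: the origin (TCP) lies at the centre of the arm's flange, where the gripper is bolted on; the fingertips stand 178 mm ahead of it and the grasp point (between the pads) lies arm.tcp_to_grasp ahead of it (arm.tcp_to_grasp is the distance from the TCP to the grasp point, in m); x points along the fingers, y is the direction in which the jaws open and shut, and the axes are right-handed (so a half turn about x gives the same grasp; the last joint's range is limited). The gripper opens to 92 mm and grips with 3 to 60 N. Pads are 19 mm wide; open, the fingers measure 130 mm over their backs; the gripper's body (75 mm by 190 mm) begins 47 mm behind the grasp point.
Start: joints at [-84.626, 19.595, 87.324, -0, 73.075, -8.365], TCP at [0.125, -0.51, 0.405] pointing down, gripper open.
Joint ranges: [-145.02, 145.02], [-44.19, 115.74], [2.07, 154.8], [-57.11, 237.11], [16.16, 152.29], [-177.93, 177.93]. Speed limits (degrees/s): [147.25, 147.25, 180, 180, 180, 180].

## Interface

Orientations are given as [roll, pitch, yaw] about the fixed x, y, z axes, in that order (R = Rz(yaw) Ry(pitch) Rx(roll)).
In Python, from rig import arm gives the robot as it stands. The module is installed in compiled form; this text tells all that it offers.
- The arm moves only by the tool apply_moves, never from a script. Its argument "increments" is a list of rows, each a list of 7 numbers: the shift along the tool's x, y, z in cm, then the turn, a rotation vector about the tool's x, y, z in rad, then the closure in counts, from 0 (fully open) to 255 (shut). In form: [[x, y, z, wx, wy, wz, claw], ...]. A call has 1 to 20 rows; each row shifts and turns the pose as measured when the row begins, along the tool's axes as they then stand; what a row does not reach is not made up. A row lasts 1/8 s, in which the tool goes at most 62.5 mm and 10.7 degrees, less where a joint would pass 70% of its speed; a pose out of reach is approached as far as the arm can. A call with a gripper value outside its range is refused whole. The fingers move at their own pace and stop on an object; the grip force is fixed at half the most. Time passes only in rows, so rows that do not move let the fingers close. It gives the time, the measured TCP pose, the force and the opening at its end, in the units of the state.
- arm.observe(): the state, without advancing time (a new reading comes with each control period).
- arm.snapshot(name): name is "scene" or "top" or "wrist"; returns a dict with "pixels" (480x640x3 uint8, red, green, blue), "z_map" (480x640 float32, m along the optical axis (not along the pixel's ray), 0 where there is no reading), "mtx" (3x3 intrinsics, pixels), "origin" and "orientation" of the camera in the world; the wrist camera has in their place "T_tool_cam" (4x4, takes a point from camera to tool coordinates, whose origin is the TCP and whose axes are the tool frame's). Camera axes: x right, y up, looking along -z (the intrinsics and any distortion apply to the point x, -y, -z); pixel columns grow to the right and rows downward; lengths in m; the calibration is good to about 2 mm. A picture is of the moment at which its call begins: read the wrist's pose just before it.
- arm.job_done(): hands the job in, once; it reports no verdict.
The state is a dict: "time": time; "joint_positions": joint angles; "qvel": joint speeds; "joint_torque": joint torques, N m; "ee_pos": TCP position; "tcp_rot": TCP orientation; "ft_force": force on the tool from outside, world axes, zero at the start; "wrist_torque": the same for the moment, N m; "grip_width": opening from 0.0 (shut) to 1.0 (fully open).
Only numpy, scipy, OpenCV 4.12 (cv2) and the standard library are available. Lean on these libraries where they do the work, as an engineer would, in place of code of your own. Each camera call takes 0.05 s, during which the arm holds its last target.

## Task

First, before moving any transformer, prove the drop gauge: set the yellow master on its pan, let go, see the pan sink onto its stop, then put the master back in the tray it came from. Then sort every black transformer by weight, on the pan or by feel: one that takes the pan to its stop goes in the yellow master's tray, one too light to move it goes in the red master's tray, one that leaves it part-way in either. Leave them lying singly on the tray floors, none stacked, the red master in its own tray and the pan empty, and do not disturb the mouse or the meter.

Things in the scene. Friction and masses are not known exactly. Their poses are not given: they have to be found in the camera images.
- t1_mid (a point): black sealed transformer, grey top face with two flat copper strips; a box 54 mm (its x) by 40 mm (its y) by 40 mm high (z up). The point is its centre, 20 mm above its underside. All five look alike; hidden weight anywhere from 110 to 330 g. It starts on the bench, near the robot, its 54 mm length roughly (within 25 degrees) along the world y. May be absent.
- t2_mid (a point): black sealed transformer, grey top face with two flat copper strips; a box 54 mm (its x) by 40 mm (its y) by 40 mm high (z up). The point is its centre, 20 mm above its underside. All five look alike; hidden weight anywhere from 110 to 330 g. It starts on the bench, near the robot, its 54 mm length roughly (within 25 degrees) along the world y. May be absent.
- t3_mid (a point): black sealed transformer, grey top face with two flat copper strips; a box 54 mm (its x) by 40 mm (its y) by 40 mm high (z up). The point is its centre, 20 mm above its underside. All five look alike; hidden weight anywhere from 110 to 330 g. It starts on the bench, near the robot, its 54 mm length roughly (within 25 degrees) along the world y. May be absent.
- t4_mid (a point): black sealed transformer, grey top face with two flat copper strips; a box 54 mm (its x) by 40 mm (its y) by 40 mm high (z up). The point is its centre, 20 mm above its underside. All five look alike; hidden weight anywhere from 110 to 330 g. It starts on the bench, near the robot, its 54 mm length roughly (within 25 degrees) along the world y. May be absent.
- t5_mid (a point): black sealed transformer, grey top face with two flat copper strips; a box 54 mm (its x) by 40 mm (its y) by 40 mm high (z up). The point is its centre, 20 mm above its underside. All five look alike; hidden weight anywhere from 110 to 330 g. It starts on the bench, near the robot, its 54 mm length roughly (within 25 degrees) along the world y. May be absent.
- gold_mid (a point): yellow master block, same shape and size as a transformer (54 x 40 x 40 mm); the point is its centre, 20 mm above its underside. Weighs 300 g: takes the pan to its stop. Lies flat in one of the two trays, in its column nearest the robot, in the row towards +y; marks the tray for heavy (full) transformers.
- red_mid (a point): red master block, same shape and size as a transformer (54 x 40 x 40 mm); the point is its centre, 20 mm above its underside. Weighs 140 g: does not move the pan. Lies flat at the same place in the other tray; marks the tray for light (hollow) transformers.
- tray_a: grey shallow open tray, fixed, 215 mm (its x) by 195 mm (its y) outside, 20 mm high, 4 mm walls and floor; origin at the centre of its underside, z up. The two trays are identical, one to the robot's left and one to its right; the master lying in it tells what it is for. Room for six blocks in three columns along x and two rows along y.
- tray_b: grey shallow open tray, fixed, 215 mm (its x) by 195 mm (its y) outside, 20 mm high, 4 mm walls and floor; origin at the centre of its underside, z up. The two trays are identical, one to the robot's left and one to its right; the master lying in it tells what it is for. Room for six blocks in three columns along x and two rows along y.
- pan_floor (a point): centre of the upper face of the floor of the gauge's square aluminium pan: 140 mm square inside, with a rim 9 mm above the floor; z up. The pan sits on a fixed grey base, 150 mm square. The pan's floor is 65 mm above the bench when up and 53 mm when down on its stop; when up, a green block shows in the gap under it.
- pan (a joint): how far the pan has sunk, in m: 0 up, 0.012 down on its hard stop. A preloaded spring holds it up: a load under 209 g does not move it, from 231 g on it rests on the stop, between these it hangs part-way. It rises again when unloaded.
- mouse_mid (a point): black computer mouse, 100 x 58 x 31 mm, bystander; point 15 mm above the bench
- meter_mid (a point): grey hand meter with a black dial, lying flat, 150 x 75 x 45 mm, bystander; point 17 mm above the bench

How it is judged:
By the outcome, as a careful person would: the job done as asked, in the order asked, and still so for the second after the job is handed in, with the robot touching nothing.
Of t1, t2, t3, t4, t5 only 3 to 5 are there at a start; the rules pass over those that are not, and their reading is None.
At some moment in a run one of t1, t2, t3, t4, t5 may be knocked a few centimetres aside while the robot is not near it.
It also fails if it takes over 210 s, if anything falls off the work surface, if the arm or the gripper's body presses on something with over 40 N, if the wrist force passes 120 N, or if a joint passes its speed limit or range.

## Working session

There is one attempt and no reset: what is moved stays moved. The work goes in short steps, Python scripts to look and compute and a tool call to move; the robot and the scene stay as the last step left them, time stands still between calls to the robot, and variables do not carry over. Pictures are saved under pics/ and viewed, and the job is handed in when it is done.

Besides the shell and the picture viewer there is one more tool, called after ">>>" in YAML: its name, and indented under it one key for each argument. apply_moves: Moves the arm, as the interface text tells. Its arguments: {"type":"object","properties":{"increments":{"type":"array"}},"required":["increments"]}

```bash
mkdir -p pics; ls; python3 - <<'E'
from rig import arm
import cv2,numpy as np
s=arm.observe()
for k in s: print(k,np.round(s[k],3))
print(arm.tcp_to_grasp)
for n in ("scene","top","wrist"):
    p=arm.snapshot(n)
    cv2.imwrite(f"pics/{n}0.png",p["pixels"][:,:,::-1])
    print(n,p["mtx"].tolist(),p.get("origin"),p.get("orientation"),p.get("T_tool_cam"),[k for k in p])
E
```

```text
pics
time 0.0
joint_positions [-8.4627e+01  1.9636e+01  8.7377e+01 -1.0000e-03  7.3073e+01 -8.3670e+00]
qvel [ 0.111 -0.102  0.007 -0.018  0.009  0.08 ]
joint_torque [ 2.0000e-03 -4.3123e+01 -2.4422e+01  7.2000e-02  5.6000e-02 -0.0000e+00]
ee_pos [ 0.125 -0.51   0.404]
tcp_rot [-97.558  89.914  96.183]
ft_force [-0.409  0.549  0.322]
wrist_torque [ 0.015 -0.002 -0.038]
grip_width 0.996
0.1592
scene [[560.6526462088618, 0.0, 321.67572121150596], [0.0, 560.6526462088618, 235.276437442711], [0.0, 0.0, 1.0]] [1.11542407 0.77301522 0.91182942] [ 48.8470589    1.11114463 142.52704667] None ['pixels', 'z_map', 'mtx', 'origin', 'orientation']
top [[542.6522676058308, 0.0, 321.53734824662735], [0.0, 542.6522676058308, 230.92362750032635], [0.0, 0.0, 1.0]] [0.35880745 0.0101136  1.10035947] [ 11.26986333   0.96609115 -88.79682179] None ['pixels', 'z_map', 'mtx', 'origin', 'orientation']
wrist [[420.02598233520354, 0.0, 318.1108588488719], [0.0, 420.02598233520354, 231.7254651779601], [0.0, 0.0, 1.0]] None None [[ 2.00409743e-04  2.91484602e-01 -9.56575500e-01  2.02953705e-02]
 [ 9.99999766e-01 -6.84819259e-04  8.31535517e-07  7.08214681e-04]
 [-6.54838945e-04 -9.56575276e-01 -2.91484671e-01 -7.94509478e-02]
 [ 0.00000000e+00  0.00000000e+00  0.00000000e+00  1.00000000e+00]] ['pixels', 'z_map', 'mtx', 'T_tool_cam']
```

View pics/scene0.png

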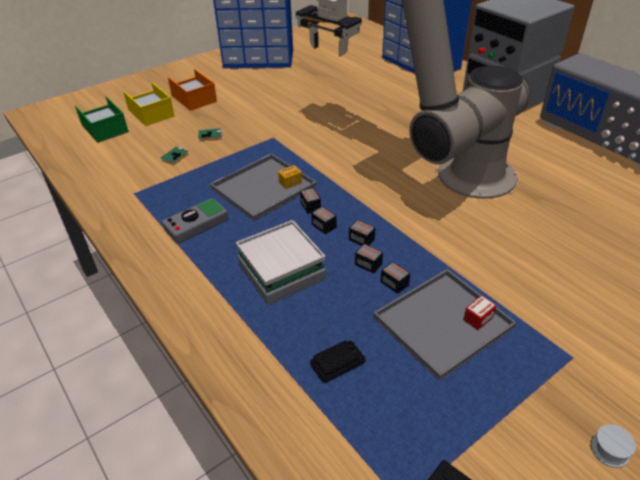

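View pics/top0.png

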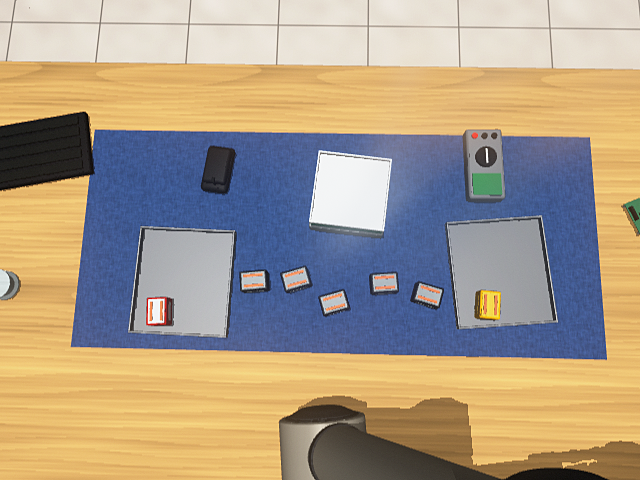

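View pics/wrist0.png

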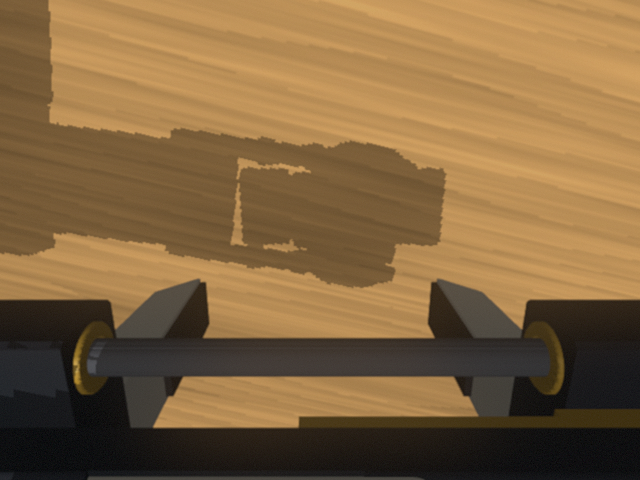

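The top view shows the red master in the left tray (+y, pixel ~160,311), the yellow master in the right tray (-y, ~488,304), and five transformers at about (254,280), (296,279), (334,302), (384,283) and (428,294). The pan is near (350,192), the mouse at (218,169) and the meter at (485,165).

```bash
cat > h.py <<'E'
from rig import arm
import cv2,numpy as np
from scipy.spatial.transform import Rotation as R
from scipy import ndimage as ndi
def pose(s=None):
    s=s or arm.observe()
    return np.array(s["ee_pos"]),R.from_euler('xyz',s["tcp_rot"],degrees=True).as_matrix()
def cam(n):
    P=pose(); p=arm.snapshot(n)
    if n=="wrist":
        T=p["T_tool_cam"]; p["o"]=P[0]+P[1]@T[:3,3]; p["R"]=P[1]@T[:3,:3]
    else:
        p["o"]=np.array(p["origin"]); p["R"]=R.from_euler('xyz',p["orientation"],degrees=True).as_matrix()
    return p
def ray(p,uv):
    uv=np.atleast_2d(np.asarray(uv,float)); K=p["mtx"]
    d=np.c_[(uv[:,0]-K[0][2])/K[0][0],-(uv[:,1]-K[1][2])/K[1][1],-np.ones(len(uv))]
    return d@p["R"].T
def plane(p,uv,z):
    d=ray(p,uv); return p["o"]+d*((z-p["o"][2])/d[:,2])[:,None]
def cloud(p):
    v,u=np.mgrid[:480,:640]; d=ray(p,np.c_[u.ravel(),v.ravel()])
    return (p["o"]+d*p["z_map"].ravel()[:,None]).reshape(480,640,3)
def proj(p,X):
    c=(np.atleast_2d(X)-p["o"])@p["R"]; K=p["mtx"]
    return np.c_[K[0][2]+K[0][0]*c[:,0]/-c[:,2],K[1][2]+K[1][1]*c[:,1]/c[:,2]]
def tri(p,a,q,b):
    d1=ray(p,a)[0];d2=ray(q,b)[0]
    A=np.c_[d1,-d2]; t=np.linalg.lstsq(A,q["o"]-p["o"],rcond=None)[0]
    x=p["o"]+d1*t[0];y=q["o"]+d2*t[1]; return (x+y)/2,np.linalg.norm(x-y)
def blobs(p,zlo=.025,zhi=.09,amin=150,win=(0.2,0.75,-.5,.5)):
    C=cloud(p); m=(C[...,2]>zlo)&(C[...,2]<zhi)&(p["z_map"]>0)&(C[...,0]>win[0])&(C[...,0]<win[1])&(C[...,1]>win[2])&(C[...,1]<win[3])
    L,n=ndi.label(m); out=[]
    for i in range(1,n+1):
        k=L==i
        if k.sum()<amin: continue
        X=C[k]; zt=np.percentile(X[:,2],80); X=X[X[:,2]>zt-.005]
        (c,wh,a)=cv2.minAreaRect((X[:,:2]*1000).astype(np.float32))
        if wh[0]<wh[1]: wh=wh[::-1]; a+=90
        a=(a+90)%180-90
        v,u=np.nonzero(k); col=p["pixels"][k].mean(0)
        out.append(dict(c=np.array(c)/1000,wh=wh,a=a,z=zt,px=(u.mean(),v.mean()),col=col,n=int(k.sum())))
    return out
E
python3 - <<'E'
from h import *
for n in ("top","scene"):
    p=cam(n); print(n)
    C=cloud(p)
    for b in blobs(p,win=(.2,.8,-.6,.6)): print(np.round(b["c"],4),"z %.4f"%b["z"],np.round(b["wh"],1),"a %.1f"%b["a"],np.round(b["px"]),b["col"].round(),b["n"])
    if n=="top":
        for uv in [(350,190),(100,200),(200,270),(500,260)]: print(uv,C[uv[1],uv[0]].round(4))
print(pose())
E
```

```text
top
[ 0.7193 -0.2987] z 0.0378 [146.1  72.9] a 1.1 [484. 164.] [119. 132. 120.] 2563
[0.7079 0.2536] z 0.0329 [78.3 49.2] a -7.2 [216. 165.] [48. 45. 49.] 843
[ 0.6469 -0.0229] z 0.0675 [147.9 146.2] a -6.1 [350. 193.] [229. 231. 232.] 5813
[0.475 0.082] z 0.0419 [53.9 39.9] a -72.3 [295. 278.] [152. 141. 140.] 574
[0.4701 0.1649] z 0.0425 [54.1 40.1] a -83.7 [253. 280.] [151. 139. 135.] 584
[ 0.4709 -0.0918] z 0.0423 [53.8 39.6] a -84.8 [384. 282.] [147. 135. 137.] 587
[ 0.4494 -0.1771] z 0.0424 [53.9 39.5] a 74.0 [427. 294.] [143. 130. 128.] 607
[0.4307 0.0062] z 0.0424 [53.4 39.6] a -72.7 [334. 302.] [155. 142. 140.] 581
[ 0.432  -0.2936] z 0.0460 [53.8 41.9] a -3.7 [488. 304.] [217. 174.  62.] 656
[0.407  0.3493] z 0.0461 [53.8 41. ] a 1.4 [158. 310.] [207. 153. 144.] 644
(350, 190) [ 0.6485 -0.0226  0.0636]
(100, 200) [0.6352 0.5002 0.0025]
(200, 270) [0.4912 0.2792 0.0043]
(500, 260) [ 0.5231 -0.3298  0.0043]
scene
[ 0.4315 -0.29  ] z 0.0439 [55.4 44.2] a -2.6 [289. 174.] [143. 102.  26.] 281
[ 0.4497 -0.1745] z 0.0406 [60.5 40.6] a 73.2 [310. 197.] [77. 66. 65.] 277
[ 0.7208 -0.2938] z 0.0365 [145.8  77.1] a 1.2 [193. 217.] [81. 89. 83.] 1210
[ 0.4712 -0.0898] z 0.0407 [54.7 42. ] a -83.1 [323. 217.] [77. 65. 65.] 318
[ 0.6461 -0.021 ] z 0.0664 [152.5 147.9] a 83.9 [280. 258.] [152. 148. 146.] 4303
[0.4305 0.0088] z 0.0406 [55.4 42.6] a -75.3 [362. 230.] [79. 67. 66.] 342
[0.4746 0.0853] z 0.0410 [54.2 44.8] a -71.3 [368. 255.] [79. 68. 67.] 392
[0.4698 0.1679] z 0.0410 [55.1 41.5] a -83.2 [395. 274.] [81. 69. 68.] 426
[0.4061 0.3528] z 0.0449 [55.9 40. ] a 2.6 [480. 310.] [153. 101.  96.] 546
[0.7075 0.257 ] z 0.0317 [78.1 50.9] a -8.5 [335. 357.] [22. 21. 24.] 859
(array([ 0.1247078 , -0.50993275,  0.40444256]), array([[-6.00011618e-05,  2.37525176e-01, -9.71381381e-01],
       [ 5.54058491e-04, -9.71381226e-01, -2.37525172e-01],
       [-9.99999845e-01, -5.52453889e-04, -7.33188383e-05]]))
```

```bash
python3 - <<'E'
from h import *
for n in ("top","scene"):
    p=cam(n); C=cloud(p)
    for nm,y0,y1 in (("A+y",.17,.48),("B-y",-.48,-.19)):
        hsv=cv2.cvtColor(p["pixels"],cv2.COLOR_RGB2HSV)
        m=(C[...,0]>.3)&(C[...,0]<.67)&(C[...,1]>y0)&(C[...,1]<y1)&(C[...,2]<.026)&(hsv[...,1]<60)&(hsv[...,2]>50)
        m=ndi.binary_opening(m,iterations=1)
        L,k=ndi.label(m); i=np.argmax(np.bincount(L.ravel())[1:])+1
        v,u=np.nonzero(L==i); h=cv2.convexHull(np.c_[u,v].astype(np.float32))[:,0]
        W=plane(p,h,.02); c,wh,a=cv2.minAreaRect((W[:,:2]*1000).astype(np.float32))
        fl=C[(L==i)]; print(n,nm,np.round(c,1),np.round(wh,1),round(a,1),"floor z",np.median(fl[:,2]).round(4))
p=cam("top");q=cam("scene")
# pan rect
for nm,a,b in (("gold",(488,304),(289,174)),):
    pass
E
```

```text
top A+y [468.  308.9] [197.8 215.2] 88.3 floor z 0.0045
top B-y [ 498.8 -323. ] [215.5 197.3] 5.1 floor z 0.0043
scene A+y [472.1 316.2] [201.7 223.1] 88.3 floor z 0.0039
scene B-y [ 503.9 -313.8] [225.  211.9] 5.3 floor z 0.0039
```

```bash
cat >> h.py <<'E'
def plan(x,y,tip,az,claw,n=None,P=None,step=.055,q=1):
    """rows to bring the fingertip to (x,y,tip) with jaw azimuth az (mod 180)"""
    s=arm.observe(); p,Rm=P or pose(s)
    tgt=np.array([x,y,tip+.178])
    cur=np.degrees(np.arctan2(Rm[1,1],Rm[0,1]))
    d=(az-cur+90)%180-90
    yc=np.radians(cur+d); yv=np.array([np.cos(yc),np.sin(yc),0]); xv=np.array([0,0,-1.]); zv=np.cross(xv,yv)
    Rt=np.c_[xv,yv,zv]; rv=R.from_matrix(Rm.T@Rt).as_rotvec()
    D=np.linalg.norm(tgt-p); k=n or int(max(np.ceil(D/step),np.ceil(np.degrees(np.linalg.norm(rv))/9),1))
    rows=[]
    for i in range(k):
        dl=Rm.T@((tgt-p)/(k-i)); w=R.from_matrix(Rm.T@Rt).as_rotvec()/(k-i)
        r=np.r_[np.round(dl*100,q),np.round(w,2)]
        rows.append([float(t) for t in r]+[claw]); p=p+Rm@(r[:3]/100); Rm=Rm@R.from_rotvec(r[3:]).as_matrix()
    print("plan d_az %.1f dist %.3f"%(d,D)); print(str(rows).replace(" ",""))
    return p,Rm
def st():
    s=arm.observe(); p,Rm=pose(s); print("t %.2f tip %s az %.1f f %s w %.3f q6 %.0f"%(s["time"],np.round(p-[0,0,.178],4),np.degrees(np.arctan2(Rm[1,1],Rm[0,1])),np.round(s["ft_force"],2),s["grip_width"]*92,s["joint_positions"][5]))
def look():
    for n in ("top","scene"):
        p=cam(n); print(n)
        for b in blobs(p,win=(.2,.8,-.6,.6)): print(np.round(b["c"],4),"z %.3f"%b["z"],np.round(b["wh"]),"a %.1f"%b["a"],b["col"].round())
    return p
def feel(n=8,cams=("top","scene","wrist")):
    F=[]
    for i in range(n):
        arm.snapshot("wrist"); s=arm.observe(); F.append(np.r_[s["ft_force"],s["wrist_torque"]])
    F=np.array(F); print("feel mean",F.mean(0).round(3),"sd",F.std(0).round(3),"mass g (fz)",(-F[:,2].mean()/9.81*1000).round(1)); return F
E
python3 -c "
from h import *
st(); plan(.432,-.292,.10,-93.7,90)"
```

```text
t 0.45 tip [ 0.1247 -0.51    0.2267] az -76.3 f [ 0.6  -0.17 -0.31] w 92.063 q6 -8
plan d_az -17.4 dist 0.397
[[1.6,-1.7,-4.4,0.04,-0.0,-0.0,90],[1.6,-1.9,-4.3,0.04,-0.0,-0.0,90],[1.6,-2.1,-4.2,0.04,-0.0,-0.0,90],[1.6,-2.2,-4.1,0.04,-0.0,-0.0,90],[1.6,-2.4,-4.1,0.04,-0.0,-0.0,90],[1.6,-2.6,-3.9,0.03,-0.0,-0.0,90],[1.5,-2.7,-3.9,0.04,-0.0,-0.0,90],[1.6,-2.9,-3.8,0.03,-0.0,-0.0,90]]
```

>>> apply_moves:
  increments:
    - [1.6, -1.7, -4.4, 0.04, 0, 0, 90]
    - [1.6, -1.9, -4.3, 0.04, 0, 0, 90]
    - [1.6, -2.1, -4.2, 0.04, 0, 0, 90]
    - [1.6, -2.2, -4.1, 0.04, 0, 0, 90]
    - [1.6, -2.4, -4.1, 0.04, 0, 0, 90]
    - [1.6, -2.6, -3.9, 0.03, 0, 0, 90]
    - [1.5, -2.7, -3.9, 0.04, 0, 0, 90]
    - [1.6, -2.9, -3.8, 0.03, 0, 0, 90]
    - [0, 0, 0, 0, 0, 0, 90]

```text
time: 1.58
ee_pos: [0.4428, -0.2884, 0.274]
tcp_rot: [108.4, 89.7, -75.8]
ft_force: [-0.4, -0.9, -0.0]
grip_width: 0.648
```

```bash
python3 -c "
from h import *
st(); F=feel(10)
p=cam('wrist'); cv2.imwrite('pics/w1.png',p['pixels'][:,:,::-1])
for b in blobs(p,zlo=.03,zhi=.05): print(b)
plan(.432,-.292,.02,-93.7,90)"
```

```text
t 1.57 tip [ 0.4428 -0.2884  0.096 ] az -94.2 f [-0.41 -0.86 -0.  ] w 59.651 q6 53
feel mean [-0.202 -0.113 -0.023  0.023  0.029 -0.004] sd [0.599 0.382 0.44  0.025 0.033 0.032] mass g (fz) 2.3
{'c': array([ 0.4477272 , -0.17869344]), 'wh': (53.935630798339844, 40.153804779052734), 'a': 74.22988891601562, 'z': np.float64(0.04103214259066175), 'px': (np.float64(110.62397820163488), np.float64(256.8491825613079)), 'col': array([142.79414169, 127.87683924, 126.63583106]), 'n': 7340}
{'c': array([ 0.46089468, -0.12077137]), 'wh': (20.101699829101562, 4.2318434715271), 'a': -5.102447509765625, 'z': np.float64(0.036139268438039523), 'px': (np.float64(4.205696202531645), np.float64(245.1012658227848)), 'col': array([24.29746835, 28.85443038, 43.50316456]), 'n': 316}
{'c': array([ 0.43082999, -0.29542865]), 'wh': (54.17609786987305, 40.02864456176758), 'a': -4.491844177246094, 'z': np.float64(0.04503575475187461), 'px': (np.float64(323.18563218390807), np.float64(270.63318965517243)), 'col': array([172.97054598, 127.48850575,  41.37241379]), 'n': 6960}
plan d_az 0.8 dist 0.078
[[3.9,0.1,0.4,-0.01,-0.0,-0.0,90],[3.8,0.0,0.5,-0.0,-0.0,-0.01,90]]
```

View pics/w1.png

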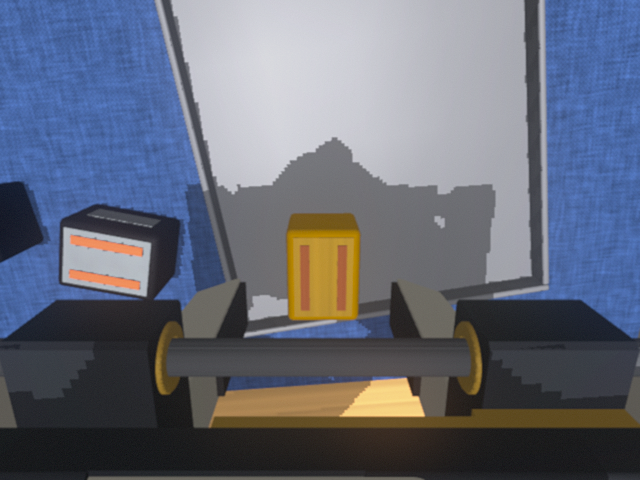

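Wrist view: the yellow master at about (323,265) sits between the fingers, well inside the tray walls; transformer at (105,260). Three views agree on (0.431, -0.294), top face at 44-46 mm.

```bash
python3 -c "
from h import *
st(); 
plan(.431,-.294,.05,-94,90); plan(.431,-.294,.020,-94,90,n=3)"
```

```text
t 2.12 tip [ 0.4406 -0.291   0.0975] az -94.5 f [ 0.24 -0.25 -0.07] w 59.321 q6 53
plan d_az 0.5 dist 0.049
[[4.7,0.3,1.0,-0.01,-0.0,-0.01,90]]
plan d_az 0.5 dist 0.078
[[2.6,0.1,0.3,-0.0,-0.0,-0.0,90],[2.6,0.1,0.3,-0.0,-0.0,-0.0,90],[2.5,0.1,0.4,-0.01,-0.0,-0.01,90]]
```

>>> apply_moves:
  increments:
    - [2.5, 0.3, 1.0, -0.01, 0, 0, 90]
    - [1.5, 0, 0, 0, 0, 0, 90]
    - [0, 0, 0, 0, 0, 0, 90]

```text
time: 2.5
ee_pos: [0.4306, -0.2942, 0.2352]
tcp_rot: [121.1, 89.4, -62.9]
ft_force: [-0.2, -0.1, -0.3]
grip_width: 0.647
```

```bash
python3 -c "
from h import *
st(); 
plan(.431,-.294,.020,-94,90,n=2)"
```

```text
t 2.50 tip [ 0.4306 -0.2942  0.0572] az -94.0 f [-0.25 -0.08 -0.32] w 59.560 q6 51
plan d_az -0.0 dist 0.037
[[1.9,-0.0,-0.0,0.0,-0.0,-0.0,90],[1.8,-0.1,-0.0,0.0,-0.01,-0.01,90]]
```

>>> apply_moves:
  increments:
    - [1.9, 0, 0, 0, 0, 0, 90]
    - [1.7, 0, 0, 0, -0.01, -0.01, 90]
    - [0, 0, 0, 0, 0, 0, 90]
    - [0, 0, 0, 0, 0, 0, 255]
    - [0, 0, 0, 0, 0, 0, 255]
    - [0, 0, 0, 0, 0, 0, 255]

```text
time: 3.25
ee_pos: [0.4326, -0.2953, 0.2008]
tcp_rot: [36.8, 89.9, -147.2]
ft_force: [-0.0, -0.4, -3.1]
grip_width: 0.434
```

```bash
python3 -c "
from h import *
st(); 
p=plan(.431,-.294,.11,-94,255,n=2); plan(.6465,-.022,.15,-94,255,P=p);"
```

```text
t 3.25 tip [ 0.4326 -0.2953  0.0228] az -94.0 f [-0.02 -0.42 -3.05] w 39.966 q6 51
plan d_az -0.0 dist 0.087
[[-4.4,-0.1,0.1,0.0,0.0,-0.0,255],[-4.3,-0.0,0.1,0.0,0.0,-0.0,255]]
plan d_az -0.0 dist 0.350
[[-0.6,-4.1,-2.8,0.0,0.0,-0.0,255],[-0.6,-4.1,-2.8,0.0,0.0,-0.0,255],[-0.6,-4.1,-2.8,0.0,0.0,-0.0,255],[-0.6,-4.1,-2.8,0.0,0.0,-0.0,255],[-0.6,-4.1,-2.8,0.0,0.0,-0.0,255],[-0.5,-4.1,-2.8,0.0,0.0,-0.0,255],[-0.6,-4.0,-2.8,0.0,0.0,-0.0,255]]
```

>>> apply_moves:
  increments:
    - [-4.4, 0, 0.1, 0, 0, 0, 255]
    - [-4.3, 0, 0.1, 0, 0, 0, 255]
    - [-0.6, -4.1, -2.8, 0, 0, 0, 255]
    - [-0.6, -4.1, -2.8, 0, 0, 0, 255]
    - [-0.6, -4.1, -2.8, 0, 0, 0, 255]
    - [-0.6, -4.1, -2.8, 0, 0, 0, 255]
    - [-0.6, -4.1, -2.8, 0, 0, 0, 255]
    - [-0.5, -4.1, -2.8, 0, 0, 0, 255]
    - [-0.6, -4.0, -2.8, 0, 0, 0, 255]
    - [0, 0, 0, 0, 0, 0, 255]
    - [0, 0, 0, 0, 0, 0, 255]

```text
time: 4.62
ee_pos: [0.651, -0.0153, 0.3302]
tcp_rot: [-5.9, 89.6, 170.0]
ft_force: [1.0, -0.7, -2.9]
grip_width: 0.434
```

```bash
python3 -c "
from h import *
st(); feel(16); st()
p=cam('wrist'); cv2.imwrite('pics/w2.png',p['pixels'][:,:,::-1])
plan(.6465,-.022,.088,-96,255,n=2);"
```

```text
t 4.62 tip [ 0.651  -0.0153  0.1522] az -94.2 f [ 1.03 -0.67 -2.95] w 39.916 q6 86
feel mean [-0.146  0.123 -2.951  0.029  0.003 -0.011] sd [0.555 0.545 0.498 0.036 0.035 0.022] mass g (fz) 300.8
t 5.42 tip [ 0.6514 -0.0152  0.1529] az -94.2 f [-0.76 -0.25 -3.15] w 39.623 q6 86
plan d_az -1.8 dist 0.065
[[3.2,0.4,0.2,0.02,0.0,0.0,255],[3.3,0.3,0.2,0.01,0.0,0.0,255]]
```

View pics/w2.png

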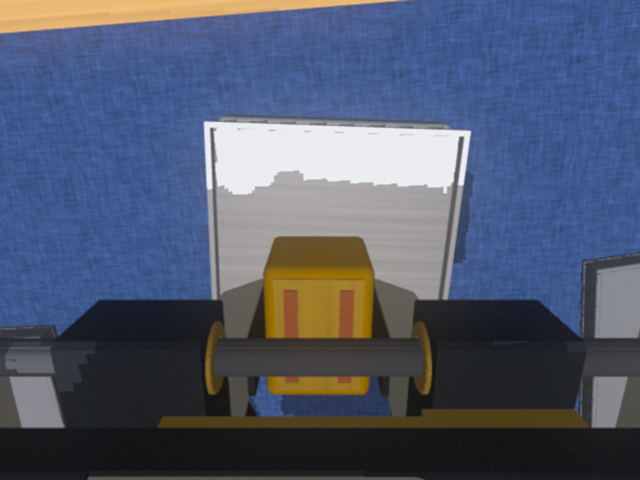

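The wrist view shows the yellow master at (318,315) held over the pan (rim 208–468). It weighs 301 g by feel, so wrist force is well calibrated.

>>> apply_moves:
  increments:
    - [3.2, 0.4, 0.2, 0.02, 0, 0, 255]
    - [2.6, 0.3, 0.2, 0.01, 0, 0, 255]
    - [0, 0, 0, 0, 0, 0, 255]

```text
time: 5.85
ee_pos: [0.6468, -0.0217, 0.2725]
tcp_rot: [-16.7, 89.9, 157.4]
ft_force: [-0.8, -0.1, -1.9]
grip_width: 0.435
```

```bash
python3 -c "
from h import *
st()
plan(.6465,-.022,.085,-96,255,n=1);"
```

```text
t 5.85 tip [ 0.6468 -0.0217  0.0945] az -95.9 f [-0.75 -0.11 -1.89] w 39.978 q6 87
plan d_az -0.1 dist 0.009
[[0.9,0.0,0.0,0.0,0.0,0.0,255]]
```

>>> apply_moves:
  increments:
    - [0.8, 0, 0, 0, 0, 0, 255]
    - [0, 0, 0, 0, 0, 0, 255]

```text
time: 6.1
ee_pos: [0.6475, -0.0216, 0.2659]
tcp_rot: [-121.9, 90.0, 52.2]
ft_force: [0.6, -0.7, -3.1]
grip_width: 0.431
```

```bash
python3 -c "
from h import *
st()
p=cam('scene'); cv2.imwrite('pics/s3.png',cv2.resize(p['pixels'][150:330,180:420,::-1],(720,540)))"
```

```text
t 6.10 tip [ 0.6475 -0.0216  0.0879] az -95.9 f [ 0.61 -0.69 -3.09] w 39.637 q6 87
```

View pics/s3.png

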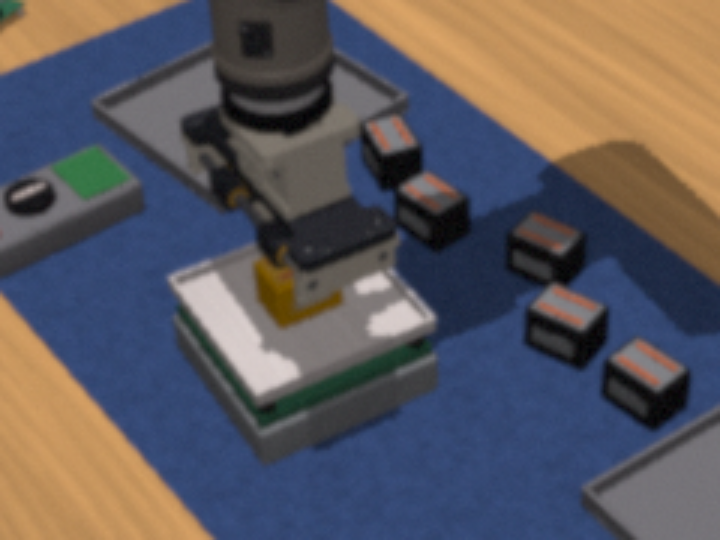

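Block hangs just above the pan, green still showing under it (pixel ~(350,380) of the crop). Lower a last 3 mm and let go.

>>> apply_moves:
  increments:
    - [0.3, 0, 0, 0, 0, 0, 255]
    - [0, 0, 0, 0, 0, 0, 90]
    - [0, 0, 0, 0, 0, 0, 90]
    - [0, 0, 0, 0, 0, 0, 90]
    - [-4, 0, 0, 0, 0, 0, 90]
    - [-1, 0, 0, 0, 0, 0, 90]
    - [0, 0, 0, 0, 0, 0, 90]
    - [0, 0, 0, 0, 0, 0, 90]

```text
time: 7.15
ee_pos: [0.648, -0.0216, 0.3165]
tcp_rot: [-175.7, 89.6, -1.6]
ft_force: [-0.3, 0.2, -0.1]
grip_width: 0.652
```

```bash
python3 -c "
from h import *
st()
p=cam('scene'); cv2.imwrite('pics/s4.png',cv2.resize(p['pixels'][150:330,180:420,::-1],(720,540)))
C=cloud(p)
p=cam('wrist'); C=cloud(p); cv2.imwrite('pics/w4.png',p['pixels'][:,:,::-1])
for b in blobs(p,zlo=.03,zhi=.12): print(b['c'],b['z'],b['wh'],b['a'],b['col'])
X=C.reshape(-1,3); d=X[:,:2]-[.6465,-.022]; m=(abs(d[:,0]-.045)<.012)&(abs(d[:,1])<.05); print(np.percentile(X[m,2],[10,50,90]))
"
```

```text
t 7.15 tip [ 0.648  -0.0216  0.1385] az -95.9 f [-0.3   0.19 -0.15] w 59.973 q6 87
[ 0.66863202 -0.02585809] 0.06160520577591519 (146.8910369873047, 98.45417022705078) 83.87822723388672 [184.85152662 177.88248386 169.98047468]
[0.05249726 0.2195424  0.22793554]
```

View pics/s4.png

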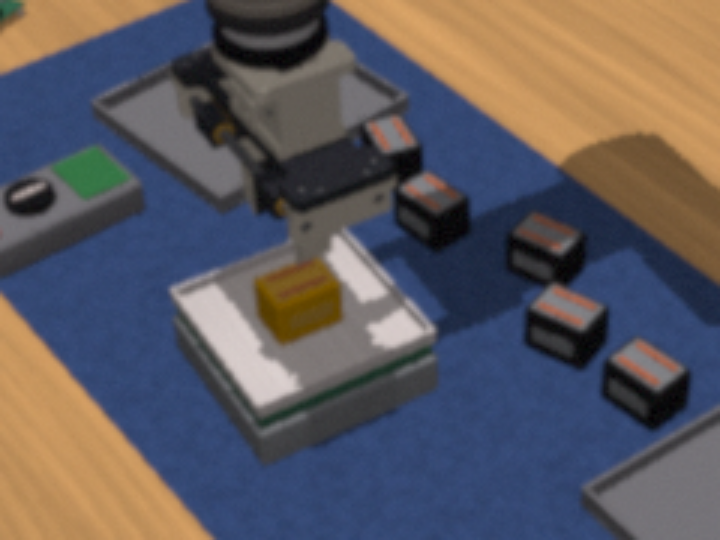

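The pan has sunk: the green gap is only a thin line and the measured floor is 52.5 mm (53 expected on the stop). I'll pick the master up again.

>>> apply_moves:
  increments:
    - [4.0, 0, 0, 0, 0, 0, 90]
    - [2.2, 0, 0, 0, 0, 0, 90]
    - [0, 0, 0, 0, 0, 0, 90]
    - [0, 0, 0, 0, 0, 0, 255]
    - [0, 0, 0, 0, 0, 0, 255]
    - [0, 0, 0, 0, 0, 0, 255]
    - [-4, 0, 0, 0, 0, 0, 255]
    - [-4, 0, 0, 0, 0, 0, 255]

```text
time: 8.25
ee_pos: [0.6472, -0.0215, 0.331]
tcp_rot: [-16.7, 89.8, 157.4]
ft_force: [0.1, 0.4, -2.9]
grip_width: 0.429
```

```bash
python3 -c "
from h import *
st()
p=plan(.430,-.295,.11,-94,255);"
```

```text
t 8.25 tip [ 0.6472 -0.0215  0.153 ] az -95.9 f [ 0.14  0.41 -2.86] w 39.430 q6 87
plan d_az 1.9 dist 0.352
[[0.6,4.2,2.7,-0.0,0.0,0.0,255],[0.6,4.2,2.7,-0.01,0.0,0.0,255],[0.6,4.2,2.7,-0.0,0.0,0.0,255],[0.6,4.2,2.7,-0.01,0.0,0.0,255],[0.6,4.1,2.8,-0.0,0.0,0.0,255],[0.7,4.2,2.8,-0.01,0.0,0.0,255],[0.6,4.1,2.8,-0.0,0.0,0.0,255]]
```

>>> apply_moves:
  increments:
    - [0.6, 4.2, 2.7, 0, 0, 0, 255]
    - [0.6, 4.2, 2.7, -0.01, 0, 0, 255]
    - [0.6, 4.2, 2.7, 0, 0, 0, 255]
    - [0.6, 4.2, 2.7, -0.01, 0, 0, 255]
    - [0.6, 4.1, 2.8, 0, 0, 0, 255]
    - [0.7, 4.2, 2.8, -0.01, 0, 0, 255]
    - [0.6, 3.6, 2.3, 0, 0, 0, 255]
    - [0, 0, 0, 0, 0, 0, 255]

```text
time: 9.25
ee_pos: [0.43, -0.2978, 0.292]
tcp_rot: [167.6, 89.4, -16.4]
ft_force: [1.1, -0.6, -2.3]
grip_width: 0.432
```

```bash
python3 -c "
from h import *
st()
p=plan(.431,-.295,.028,-94,255,n=3);"
```

```text
t 9.25 tip [ 0.43   -0.2978  0.114 ] az -94.0 f [ 1.14 -0.58 -2.33] w 39.786 q6 51
plan d_az -0.0 dist 0.086
[[2.9,-0.1,0.0,0.0,-0.0,-0.0,255],[2.8,-0.1,0.0,0.0,-0.01,-0.0,255],[2.9,-0.1,-0.0,0.0,-0.0,-0.0,255]]
```

>>> apply_moves:
  increments:
    - [2.9, -0.1, 0, 0, 0, 0, 255]
    - [2.8, -0.1, 0, 0, -0.01, 0, 255]
    - [2.3, -0.1, 0, 0, 0, 0, 255]
    - [0, 0, 0, 0, 0, 0, 255]

```text
time: 9.75
ee_pos: [0.4328, -0.2935, 0.2119]
tcp_rot: [137.2, 89.7, -46.7]
ft_force: [-0.1, -0.1, -3.4]
grip_width: 0.432
```

```bash
python3 -c "
from h import *
st()"
```

```text
t 9.75 tip [ 0.4328 -0.2935  0.0339] az -94.0 f [-0.14 -0.06 -3.39] w 39.736 q6 51
```

>>> apply_moves:
  increments:
    - [0.6, 0, 0, 0, 0, 0, 255]
    - [0.2, 0, 0, 0, 0, 0, 255]
    - [0, 0, 0, 0, 0, 0, 255]

```text
time: 10.12
ee_pos: [0.4342, -0.2934, 0.206]
tcp_rot: [140.4, 89.4, -43.5]
ft_force: [-1.2, -0.9, -3.0]
grip_width: 0.431
```

```bash
python3 -c "
from h import *
st()
p=plan(.4707,-.0908,.10,5.7,60,P=(np.array([.4328,-.2935,.26]),pose()[1]))"
```

```text
t 10.12 tip [ 0.4342 -0.2934  0.028 ] az -93.9 f [-1.19 -0.9  -3.05] w 39.655 q6 51
plan d_az -80.4 dist 0.207
[[-0.2,-2.3,-0.3,0.16,-0.0,0.0,60],[-0.2,-2.3,0.1,0.16,-0.0,0.0,60],[-0.2,-2.2,0.5,0.15,-0.0,0.0,60],[-0.2,-2.1,0.8,0.16,-0.0,0.0,60],[-0.2,-2.0,1.1,0.15,-0.0,0.0,60],[-0.2,-1.8,1.4,0.16,-0.0,0.0,60],[-0.2,-1.6,1.7,0.15,-0.0,0.0,60],[-0.3,-1.3,1.9,0.16,-0.0,0.0,60],[-0.2,-1.0,2.1,0.15,-0.01,0.01,60]]
```

>>> apply_moves:
  increments:
    - [0.3, 0, 0, 0, 0, 0, 255]
    - [0.1, 0, 0, 0, 0, 0, 255]
    - [0, 0, 0, 0, 0, 0, 255]
    - [0, 0, 0, 0, 0, 0, 90]
    - [0, 0, 0, 0, 0, 0, 90]
    - [0, 0, 0, 0, 0, 0, 90]
    - [-4, 0, 0, 0, 0, 0, 90]
    - [-4, 0, 0, 0, 0, 0, 60]
    - [0, 0, 0, 0, 0, 0, 60]

```text
time: 11.25
ee_pos: [0.434, -0.2935, 0.286]
tcp_rot: [141.2, 89.2, -42.7]
ft_force: [0.3, -0.4, -0.3]
grip_width: 0.76
```

```bash
python3 -c "
from h import *
st()
p=look(); cv2.imwrite('pics/s5.png',p['pixels'][:,:,::-1])
p=plan(.4707,-.0908,.10,5.7,60)"
```

```text
t 11.25 tip [ 0.434  -0.2935  0.108 ] az -93.9 f [ 0.31 -0.42 -0.3 ] w 69.906 q6 51
top
[ 0.7185 -0.2978] z 0.038 [148.  74.] a 0.8 [130. 143. 130.]
[0.7077 0.2531] z 0.033 [78. 50.] a -7.8 [53. 50. 54.]
[ 0.6471 -0.0229] z 0.068 [148. 146.] a -6.2 [237. 238. 239.]
[0.4751 0.0821] z 0.042 [54. 40.] a -73.3 [162. 152. 152.]
[0.4699 0.1651] z 0.043 [54. 40.] a -83.4 [161. 150. 146.]
[ 0.4707 -0.0918] z 0.042 [54. 40.] a -84.8 [158. 147. 148.]
[ 0.4492 -0.177 ] z 0.042 [54. 40.] a 73.6 [152. 139. 138.]
[0.4306 0.0062] z 0.042 [53. 40.] a -73.4 [166. 154. 152.]
[0.4065 0.3496] z 0.046 [54. 41.] a 4.2 [215. 161. 151.]
scene
[ 0.4358 -0.2904] z 0.044 [56. 45.] a -2.7 [103.  73.  17.]
[ 0.4496 -0.1749] z 0.041 [59. 40.] a 75.7 [79. 68. 67.]
[ 0.7203 -0.2934] z 0.037 [147.  77.] a 0.5 [82. 91. 85.]
[ 0.4715 -0.0889] z 0.041 [57. 42.] a -80.9 [78. 67. 66.]
[ 0.6456 -0.0204] z 0.066 [155. 149.] a 83.9 [155. 150. 149.]
[0.4301 0.0097] z 0.040 [55. 44.] a -71.7 [80. 68. 68.]
[0.4759 0.0865] z 0.041 [57. 46.] a -74.2 [81. 69. 69.]
[0.4692 0.168 ] z 0.041 [54. 41.] a -86.8 [82. 70. 69.]
[0.406 0.353] z 0.045 [57. 40.] a 4.1 [154. 102.  97.]
[0.7077 0.2574] z 0.032 [81. 51.] a -5.9 [23. 22. 25.]
plan d_az -80.4 dist 0.206
[[0.0,-2.3,-0.3,0.16,-0.0,0.0,60],[0.1,-2.3,0.1,0.16,-0.0,0.0,60],[0.0,-2.2,0.5,0.15,-0.0,0.0,60],[0.1,-2.1,0.8,0.16,-0.0,0.0,60],[0.0,-2.0,1.1,0.15,-0.0,0.0,60],[0.1,-1.8,1.4,0.16,-0.0,0.0,60],[0.0,-1.5,1.7,0.15,-0.0,0.0,60],[0.1,-1.3,1.9,0.16,-0.0,0.0,60],[0.0,-1.0,2.1,0.15,-0.01,0.0,60]]
```

View pics/s5.png

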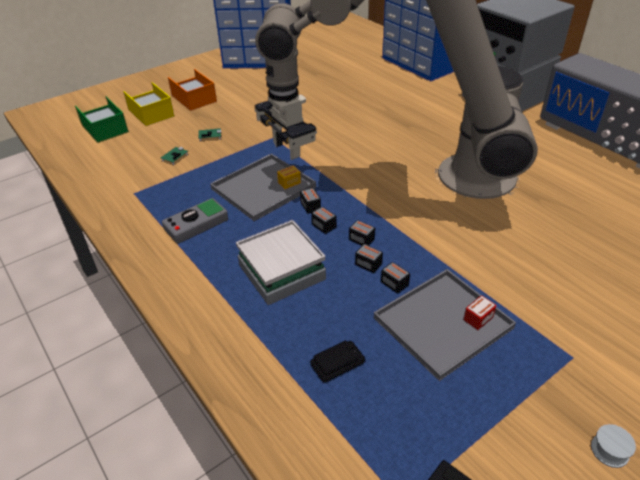

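```bash
python3 -c "
from h import *
p=plan(.449,-.177,.075,-16,60)"
```

```text
plan d_az 77.9 dist 0.121
[[0.3,-1.3,-0.1,-0.15,-0.0,-0.0,60],[0.3,-1.3,-0.3,-0.15,-0.0,-0.0,60],[0.3,-1.2,-0.5,-0.15,-0.0,-0.0,60],[0.3,-1.1,-0.6,-0.15,0.0,-0.0,60],[0.4,-1.0,-0.8,-0.15,0.0,-0.0,60],[0.3,-0.9,-0.9,-0.15,0.0,-0.0,60],[0.4,-0.8,-1.1,-0.15,0.0,-0.0,60],[0.3,-0.6,-1.2,-0.16,0.0,-0.0,60],[0.4,-0.4,-1.2,-0.15,0.0,-0.01,60]]
```

>>> apply_moves:
  increments:
    - [0.3, -1.3, -0.1, -0.15, 0, 0, 60]
    - [0.3, -1.3, -0.3, -0.15, 0, 0, 60]
    - [0.3, -1.2, -0.5, -0.15, 0, 0, 60]
    - [0.3, -1.1, -0.6, -0.15, 0, 0, 60]
    - [0.4, -1.0, -0.8, -0.15, 0, 0, 60]
    - [0.3, -0.9, -0.9, -0.15, 0, 0, 60]
    - [0.4, -0.8, -1.1, -0.15, 0, 0, 60]
    - [0.3, -0.6, -1.2, -0.16, 0, 0, 60]
    - [0.4, -0.4, -1.2, -0.15, 0, -0.01, 60]
    - [0, 0, 0, 0, 0, 0, 60]

```text
time: 12.6
ee_pos: [0.4425, -0.1709, 0.238]
tcp_rot: [-103.2, 88.3, 153.2]
ft_force: [0.1, 0.4, -0.2]
grip_width: 0.764
```

```bash
python3 -c "
from h import *
st(); p=cam('wrist'); cv2.imwrite('pics/w6.png',p['pixels'][:,:,::-1])
for b in blobs(p,zlo=.03,zhi=.05): print(b['c'],b['z'],b['wh'],b['a'],b['px'])
p=plan(.449,-.177,.02,-16,60,n=3)"
```

```text
t 12.60 tip [ 0.4425 -0.1709  0.06  ] az -13.6 f [ 0.1   0.36 -0.25] w 70.271 q6 -17
[ 0.57291962 -0.08626069] 0.04278579566676543 (16.676319122314453, 5.679327011108398) -27.828739166259766 (np.float64(603.6962719298245), np.float64(14.326754385964913))
[ 0.46902872 -0.09253689] 0.041107720011752585 (54.04901885986328, 40.000980377197266) -85.05880975723267 (np.float64(348.0232192345143), np.float64(93.79597033930042))
[ 0.44817404 -0.17584732] 0.041036436975138396 (50.588417053222656, 40.07564163208008) 74.26164245605469 (np.float64(342.9691513761468), np.float64(285.64449541284404))
plan d_az -2.3 dist 0.041
[[1.3,0.3,0.1,0.01,-0.0,0.01,60],[1.4,0.3,0.2,0.02,-0.0,0.01,60],[1.3,0.2,0.1,0.01,-0.01,0.01,60]]
```

View pics/w6.png

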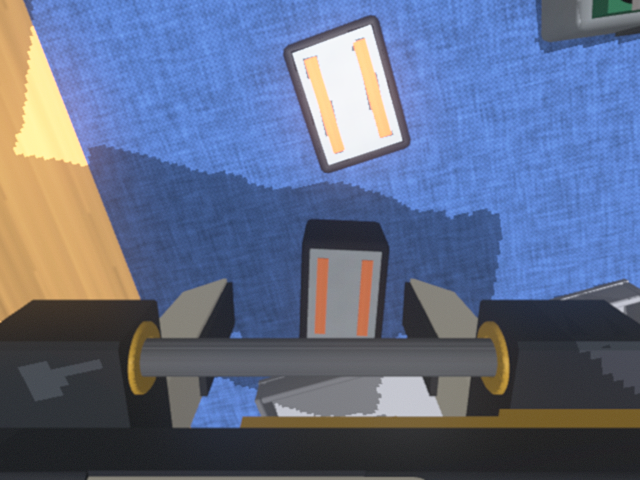

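The wrist view has the transformer at (343,285), centred between the fingers, with its neighbour at (348,94). Correct laterally, descend, grip and lift.

>>> apply_moves:
  increments:
    - [0.3, 0.6, 0.4, 0.04, -0.01, 0.03, 60]
    - [1.5, 0.2, 0.1, 0, 0, 0, 60]
    - [1.7, 0, 0, 0, 0, 0, 60]
    - [0, 0, 0, 0, 0, 0, 60]

```text
time: 13.15
ee_pos: [0.4487, -0.1799, 0.1998]
tcp_rot: [-3.9, 89.8, -110.5]
ft_force: [0.1, -0.1, 0.2]
grip_width: 0.764
```

```bash
python3 -c "
from h import *
st(); print(pose()[1].round(3))
p=plan(.449,-.177,.018,-16,60,n=1)"
```

```text
t 13.15 tip [ 0.4487 -0.1799  0.0218] az -16.5 f [ 0.07 -0.1   0.18] w 70.301 q6 -14
[[-0.001  0.959 -0.285]
 [-0.003 -0.285 -0.959]
 [-1.    -0.     0.004]]
plan d_az 0.5 dist 0.005
[[0.4,-0.1,-0.3,-0.01,0.0,0.0,60]]
```

>>> apply_moves:
  increments:
    - [0.3, 0, -0.2, 0, 0, 0, 60]
    - [0, 0, 0, 0, 0, 0, 255]
    - [0, 0, 0, 0, 0, 0, 255]
    - [0, 0, 0, 0, 0, 0, 255]
    - [0, 0, 0, 0, 0, 0, 255]
    - [-4, 0, 0, 0, 0, 0, 255]
    - [-4, 0, 0, 0, 0, 0, 255]
    - [0, 0, 0, 0, 0, 0, 255]
    - [0, 0, 0, 0, 0, 0, 255]

```text
time: 14.28
ee_pos: [0.4489, -0.1775, 0.2778]
tcp_rot: [-44.9, 89.8, -151.5]
ft_force: [-0.6, -0.6, -3.4]
grip_width: 0.435
```

```bash
python3 -c "
from h import *
st(); feel(20); st()"
```

```text
t 14.28 tip [ 0.4489 -0.1775  0.0998] az -16.6 f [-0.61 -0.6  -3.42] w 40.042 q6 -14
feel mean [-3.800e-02  1.090e-01 -1.847e+00 -4.000e-02 -8.900e-02  1.000e-03] sd [0.383 0.409 0.659 0.025 0.025 0.025] mass g (fz) 188.3
t 15.28 tip [ 0.4493 -0.1777  0.1006] az -16.6 f [-0.82  0.23 -2.99] w 39.887 q6 -14
```

```bash
python3 -c "
from h import *
F=feel(60); print((-F[:,2].reshape(6,10).mean(1)/9.81*1000).round())"
```

```text
feel mean [ 0.107  0.028 -1.845 -0.029 -0.082  0.005] sd [0.472 0.496 0.483 0.028 0.029 0.034] mass g (fz) 188.1
[180. 186. 212. 196. 171. 182.]
```

By feel this one is 188 g, about ±6 g over 80 readings, so it's light and goes to the red tray.

```bash
python3 -c "
from h import *
p=plan(.530,.261,.115,-91.7,255)"
```

```text
plan d_az -75.1 dist 0.446
[[-0.2,-0.5,-4.9,0.15,0.0,-0.0,255],[-0.2,-1.3,-4.8,0.15,0.0,-0.0,255],[-0.2,-2.0,-4.6,0.14,0.0,-0.0,255],[-0.2,-2.6,-4.2,0.15,0.0,-0.0,255],[-0.2,-3.2,-3.8,0.14,0.0,-0.0,255],[-0.1,-3.7,-3.3,0.15,0.0,-0.0,255],[-0.2,-4.1,-2.7,0.14,0.0,-0.0,255],[-0.1,-4.5,-2.2,0.15,0.0,-0.0,255],[-0.2,-4.7,-1.4,0.14,0.0,-0.0,255]]
```

>>> apply_moves:
  increments:
    - [-0.4, -0.5, -4.9, 0.15, 0, 0, 255]
    - [-0.4, -1.3, -4.8, 0.15, 0, 0, 255]
    - [-0.3, -2.0, -4.6, 0.14, 0, 0, 255]
    - [-0.3, -2.6, -4.2, 0.15, 0, 0, 255]
    - [-0.3, -3.2, -3.8, 0.14, 0, 0, 255]
    - [-0.3, -3.7, -3.3, 0.15, 0, 0, 255]
    - [-0.2, -4.1, -2.7, 0.14, 0, 0, 255]
    - [-0.1, -4.5, -2.2, 0.15, 0, 0, 255]
    - [-0.1, -4.2, -1.4, 0.14, 0, 0, 255]
    - [0, 0, 0, 0, 0, 0, 255]

```text
time: 19.52
ee_pos: [0.5418, 0.2674, 0.3018]
tcp_rot: [116.3, 89.8, -68.1]
ft_force: [-0.9, -0.5, -2.2]
grip_width: 0.433
```

```bash
python3 -c "
from h import *
st(); print(pose()[1].round(3))
p=plan(.530,.261,.035,-91.7,255,n=3)"
```

```text
t 19.52 tip [0.5418 0.2674 0.1238] az -94.3 f [-0.85 -0.53 -2.18] w 39.797 q6 113
[[ 0.001 -0.076 -0.997]
 [-0.003 -0.997  0.076]
 [-1.     0.003 -0.001]]
plan d_az 2.6 dist 0.090
[[3.0,0.2,0.4,-0.02,-0.0,-0.0,255],[2.9,0.2,0.4,-0.01,-0.0,-0.0,255],[3.0,0.3,0.4,-0.02,-0.0,-0.0,255]]
```

>>> apply_moves:
  increments:
    - [3.0, 0.2, 0.4, -0.02, 0, 0, 255]
    - [2.9, 0.2, 0.4, -0.01, 0, 0, 255]
    - [2.8, 0.2, 0.2, -0.02, 0, 0, 255]
    - [0, 0, 0, 0, 0, 0, 255]
    - [0, 0, 0, 0, 0, 0, 255]

```text
time: 20.15
ee_pos: [0.5314, 0.2593, 0.2135]
tcp_rot: [111.2, 89.7, -69.9]
ft_force: [-0.0, -0.6, -1.6]
grip_width: 0.431
```

```bash
python3 -c "
from h import *
st()"
```

```text
t 20.15 tip [0.5314 0.2593 0.0355] az -91.2 f [-0.03 -0.57 -1.64] w 39.672 q6 110
```

>>> apply_moves:
  increments:
    - [0.8, 0, 0, 0, 0, 0, 255]
    - [0.3, 0, 0, 0, 0, 0, 255]
    - [0, 0, 0, 0, 0, 0, 255]
    - [0, 0, 0, 0, 0, 0, 95]
    - [0, 0, 0, 0, 0, 0, 95]
    - [0, 0, 0, 0, 0, 0, 95]
    - [-4, 0, 0, 0, 0, 0, 95]
    - [-4, 0, 0, 0, 0, 0, 60]
    - [0, 0, 0, 0, 0, 0, 60]

```text
time: 21.28
ee_pos: [0.5322, 0.2597, 0.2876]
tcp_rot: [165.5, 89.5, -15.7]
ft_force: [0.9, 0.5, 0.6]
grip_width: 0.756
```

```bash
python3 -c "
from h import *
st(); look()
p=plan(.4697,.166,.08,6.3,60)"
```

```text
t 21.27 tip [0.5322 0.2597 0.1096] az -91.2 f [0.85 0.53 0.62] w 69.507 q6 110
top
[ 0.7187 -0.2983] z 0.038 [148.  73.] a 1.1 [130. 143. 131.]
[0.7077 0.2534] z 0.033 [79. 49.] a -7.9 [54. 50. 52.]
[ 0.6471 -0.023 ] z 0.067 [148. 146.] a -6.2 [237. 238. 239.]
[0.5183 0.2584] z 0.046 [38. 16.] a 89.9 [71. 67. 67.]
[0.4751 0.0822] z 0.042 [54. 40.] a -72.5 [162. 151. 150.]
[0.47   0.1648] z 0.043 [54. 39.] a -83.6 [128. 118. 116.]
[ 0.4709 -0.092 ] z 0.042 [53. 40.] a -85.6 [159. 147. 149.]
[ 0.435  -0.2946] z 0.046 [54. 40.] a -4.6 [225. 187.  69.]
[0.4305 0.0062] z 0.042 [54. 40.] a -73.1 [166. 154. 151.]
scene
[ 0.4352 -0.2915] z 0.044 [55. 45.] a -6.3 [150. 107.  28.]
[ 0.7215 -0.2944] z 0.037 [148.  75.] a -0.0 [84. 93. 87.]
[ 0.471  -0.0891] z 0.040 [57. 42.] a -85.4 [80. 69. 69.]
[ 0.6454 -0.0205] z 0.067 [152. 150.] a 83.6 [158. 154. 152.]
[0.433  0.0014] z 0.041 [43. 37.] a 24.2 [88. 74. 73.]
[0.4758 0.0848] z 0.041 [57. 41.] a -79.0 [78. 68. 68.]
[0.4731 0.1686] z 0.041 [55. 33.] a -83.8 [57. 50. 51.]
[0.4052 0.3526] z 0.045 [57. 40.] a 3.5 [158. 106. 100.]
[0.537  0.2605] z 0.045 [55. 41.] a -2.3 [52. 45. 44.]
[0.7078 0.2574] z 0.032 [81. 50.] a -7.6 [24. 23. 26.]
plan d_az -82.5 dist 0.115
[[0.3,0.9,0.6,0.14,-0.0,-0.0,60],[0.3,1.0,0.5,0.14,-0.0,-0.0,60],[0.3,1.1,0.3,0.15,-0.0,-0.0,60],[0.3,1.1,0.1,0.14,-0.0,-0.0,60],[0.2,1.1,-0.0,0.15,-0.0,-0.0,60],[0.3,1.1,-0.2,0.14,-0.0,-0.0,60],[0.2,1.1,-0.3,0.15,-0.0,-0.0,60],[0.3,1.0,-0.5,0.14,-0.0,0.0,60],[0.2,0.9,-0.6,0.15,-0.0,0.0,60],[0.3,0.9,-0.8,0.14,-0.0,0.0,60]]
```

```bash
sed -i 's/d=(az-cur+90)%180-90/d=(az-cur+180)%360-180/' h.py; python3 -c "
from h import *
p=plan(.4695,.1655,.085,6.3,60)"
```

```text
plan d_az 97.5 dist 0.114
[[0.2,0.9,0.5,-0.15,0.0,-0.0,60],[0.2,0.8,0.7,-0.16,0.0,-0.0,60],[0.2,0.6,0.8,-0.15,0.0,-0.0,60],[0.2,0.5,0.9,-0.16,0.0,-0.0,60],[0.2,0.4,0.9,-0.15,0.0,-0.0,60],[0.2,0.2,1.0,-0.16,0.0,-0.0,60],[0.2,0.1,1.0,-0.15,0.0,-0.0,60],[0.2,-0.1,1.0,-0.16,0.0,-0.0,60],[0.2,-0.2,1.0,-0.15,0.0,-0.0,60],[0.2,-0.4,1.0,-0.16,0.0,-0.0,60],[0.2,-0.5,0.9,-0.15,0.0,-0.0,60]]
```

>>> apply_moves:
  increments:
    - [0.1, 0.9, 0.5, -0.15, 0, 0, 60]
    - [0.1, 0.8, 0.7, -0.16, 0, 0, 60]
    - [0.1, 0.6, 0.8, -0.15, 0, 0, 60]
    - [0.1, 0.5, 0.9, -0.16, 0, 0, 60]
    - [0.1, 0.4, 0.9, -0.15, 0, 0, 60]
    - [0.1, 0.2, 1.0, -0.16, 0, 0, 60]
    - [0.1, 0.1, 1.0, -0.15, 0, 0, 60]
    - [0.1, -0.1, 1.0, -0.16, 0, 0, 60]
    - [0.1, -0.2, 1.0, -0.15, 0, 0, 60]
    - [0.1, -0.4, 1.0, -0.16, 0, 0, 60]
    - [0.1, -0.5, 0.9, -0.15, 0, 0, 60]
    - [0, 0, 0, 0, 0, 0, 60]

```text
time: 22.88
ee_pos: [0.4642, 0.1594, 0.2561]
tcp_rot: [-78.1, 88.0, -158.8]
ft_force: [0.3, -0.6, -0.2]
grip_width: 0.767
```

```bash
python3 -c "
from h import *
st()
plan(.4695,.1655,.05,6.3,60,n=1)
plan(.4695,.1655,.02,6.3,60,n=3)"
```

```text
t 22.88 tip [0.4642 0.1594 0.0781] az 9.4 f [ 0.31 -0.62 -0.23] w 70.552 q6 1
plan d_az -3.1 dist 0.029
[[2.8,0.7,-0.5,0.05,0.01,0.03,60]]
plan d_az -3.1 dist 0.059
[[1.9,0.3,-0.2,0.02,0.0,0.01,60],[1.9,0.2,-0.2,0.02,0.0,0.01,60],[2.0,0.2,-0.2,0.01,0.01,0.01,60]]
```

>>> apply_moves:
  increments:
    - [1.0, 0.6, -0.5, 0.05, 0.01, 0.03, 60]
    - [1.5, 0.1, 0, 0, 0, 0, 60]
    - [1.5, 0, 0, 0, 0, 0, 60]
    - [1.2, 0, 0, 0, 0, 0, 60]
    - [0, 0, 0, 0, 0, 0, 60]

```text
time: 23.5
ee_pos: [0.4693, 0.166, 0.1985]
tcp_rot: [-98.7, 89.5, 177.2]
ft_force: [0.3, -0.2, 0.8]
grip_width: 0.76
```

```bash
python3 -c "
from h import *
st()
plan(.4695,.1655,.018,6.3,60,n=1)"
```

```text
t 23.50 tip [0.4693 0.166  0.0205] az 6.0 f [ 0.29 -0.18  0.78] w 69.943 q6 4
plan d_az 0.3 dist 0.003
[[0.3,0.0,0.1,-0.01,-0.0,0.01,60]]
```

>>> apply_moves:
  increments:
    - [0.2, 0, 0, 0, 0, 0.01, 60]
    - [0, 0, 0, 0, 0, 0, 255]
    - [0, 0, 0, 0, 0, 0, 255]
    - [0, 0, 0, 0, 0, 0, 255]
    - [0, 0, 0, 0, 0, 0, 255]
    - [-4, 0, 0, 0, 0, 0, 255]
    - [-4, 0, 0, 0, 0, 0, 255]
    - [0, 0, 0, 0, 0, 0, 255]
    - [0, 0, 0, 0, 0, 0, 255]
    - [0, 0, 0, 0, 0, 0, 255]

```text
time: 24.75
ee_pos: [0.4685, 0.1657, 0.2766]
tcp_rot: [-110.0, 89.8, 165.9]
ft_force: [0.7, 0.3, -2.1]
grip_width: 0.432
```

```bash
python3 -c "
from h import *
st(); F=feel(40); print((-F[:,2].reshape(4,10).mean(1)/9.81*1000).round()); st()"
```

```text
t 24.75 tip [0.4685 0.1657 0.0986] az 6.0 f [ 0.71  0.28 -2.06] w 39.780 q6 5
feel mean [ 0.108  0.031 -1.836 -0.019 -0.122 -0.007] sd [0.497 0.33  0.49  0.024 0.032 0.024] mass g (fz) 187.1
[196. 181. 197. 174.]
t 26.75 tip [0.4688 0.1658 0.0998] az 6.0 f [ 0.18 -0.23 -1.26] w 39.777 q6 5
```

```bash
python3 -c "
from h import *
F=feel(60); print((-F[:,2].reshape(6,10).mean(1)/9.81*1000).round()); st()
plan(.468,.263,.115,-91.7,255)"
```

```text
feel mean [ 0.066 -0.06  -1.915 -0.024 -0.112 -0.005] sd [0.515 0.422 0.499 0.031 0.03  0.031] mass g (fz) 195.2
[189. 185. 193. 200. 197. 206.]
t 29.75 tip [0.4688 0.1658 0.0998] az 6.0 f [ 0.07  0.11 -1.25] w 40.192 q6 5
plan d_az -97.7 dist 0.098
[[-0.1,0.1,-0.9,0.15,-0.0,0.0,255],[-0.1,-0.0,-0.9,0.16,-0.0,0.0,255],[-0.1,-0.2,-0.9,0.15,-0.0,0.0,255],[-0.2,-0.3,-0.8,0.16,0.0,0.0,255],[-0.1,-0.4,-0.8,0.15,0.0,0.0,255],[-0.2,-0.6,-0.7,0.16,0.0,0.0,255],[-0.1,-0.7,-0.6,0.15,0.0,0.0,255],[-0.2,-0.7,-0.5,0.16,0.0,0.0,255],[-0.1,-0.8,-0.3,0.15,0.0,0.0,255],[-0.2,-0.8,-0.2,0.16,0.0,0.0,255],[-0.1,-0.9,-0.1,0.15,0.0,0.0,255]]
```

Combined feel is 192 ±5 g, and only 231 g or more would be wrong in the red tray, so it's safely light.

>>> apply_moves:
  increments:
    - [-0.3, 0.1, -0.9, 0.15, 0, 0, 255]
    - [-0.3, 0, -0.9, 0.16, 0, 0, 255]
    - [-0.3, -0.2, -0.9, 0.15, 0, 0, 255]
    - [-0.3, -0.3, -0.8, 0.16, 0, 0, 255]
    - [-0.2, -0.4, -0.8, 0.15, 0, 0, 255]
    - [-0.3, -0.6, -0.7, 0.16, 0, 0, 255]
    - [-0.2, -0.7, -0.6, 0.15, 0, 0, 255]
    - [-0.2, -0.7, -0.5, 0.16, 0, 0, 255]
    - [-0.2, -0.8, -0.3, 0.15, 0, 0, 255]
    - [-0.2, -0.8, -0.2, 0.16, 0, 0, 255]
    - [-0.1, -0.7, -0.1, 0.13, 0, 0, 255]
    - [0, 0, 0, 0, 0, 0, 255]

```text
time: 31.25
ee_pos: [0.4704, 0.2642, 0.3041]
tcp_rot: [-15.2, 89.9, 161.3]
ft_force: [-1.0, -0.4, -2.6]
grip_width: 0.435
```

```bash
python3 -c "
from h import *
st()
plan(.464,.263,.035,-91.7,255,n=4)"
```

```text
t 31.25 tip [0.4704 0.2642 0.1261] az -93.4 f [-1.   -0.35 -2.59] w 40.001 q6 115
plan d_az 1.7 dist 0.091
[[2.3,0.0,0.2,-0.01,0.0,0.0,255],[2.3,0.1,0.1,-0.01,0.0,0.0,255],[2.3,0.0,0.2,-0.01,0.0,0.0,255],[2.2,0.1,0.1,-0.0,0.0,0.0,255]]
```

>>> apply_moves:
  increments:
    - [2.3, 0, 0.2, -0.01, 0, 0, 255]
    - [2.3, 0.1, 0.1, -0.01, 0, 0, 255]
    - [2.3, 0, 0.2, -0.01, 0, 0, 255]
    - [1.8, 0.1, 0.1, 0, 0, 0, 255]
    - [0, 0, 0, 0, 0, 0, 255]
    - [0, 0, 0, 0, 0, 0, 255]

```text
time: 32.0
ee_pos: [0.4644, 0.2612, 0.2156]
tcp_rot: [-45.8, 89.9, 133.5]
ft_force: [0.9, 0.1, -2.1]
grip_width: 0.436
```

```bash
python3 -c "
from h import *
st()"
```

```text
t 32.00 tip [0.4644 0.2612 0.0376] az -90.7 f [ 0.92  0.13 -2.12] w 40.071 q6 112
```

>>> apply_moves:
  increments:
    - [1.0, 0, 0, 0, 0, 0, 255]
    - [0.4, 0, 0, 0, 0, 0, 255]
    - [0, 0, 0, 0, 0, 0, 255]
    - [0, 0, 0, 0, 0, 0, 95]
    - [0, 0, 0, 0, 0, 0, 95]
    - [0, 0, 0, 0, 0, 0, 95]
    - [-4, 0, 0, 0, 0, 0, 95]
    - [-4, 0, 0, 0, 0, 0, 60]
    - [0, 0, 0, 0, 0, 0, 60]

```text
time: 33.12
ee_pos: [0.4652, 0.2614, 0.2853]
tcp_rot: [-147.5, 89.7, 31.8]
ft_force: [0.6, -0.2, -0.7]
grip_width: 0.754
```

```bash
python3 -c "
from h import *
st(); look()
plan(.475,.0825,.085,17.2,60)"
```

```text
t 33.12 tip [0.4652 0.2614 0.1073] az -90.7 f [ 0.6  -0.16 -0.68] w 69.349 q6 112
top
[ 0.7186 -0.2984] z 0.038 [149.  73.] a 1.8 [130. 143. 130.]
[0.7079 0.2534] z 0.033 [78. 49.] a -7.9 [53. 50. 53.]
[ 0.6471 -0.0229] z 0.068 [148. 146.] a -6.1 [237. 238. 239.]
[0.5426 0.2578] z 0.047 [42. 41.] a -0.4 [154. 140. 132.]
[0.4712 0.0468] z 0.042 [54. 40.] a -74.0 [162. 152. 153.]
[ 0.4708 -0.0919] z 0.042 [54. 40.] a -85.6 [158. 147. 149.]
[ 0.4351 -0.2946] z 0.046 [54. 40.] a -4.5 [225. 186.  68.]
[0.4305 0.0064] z 0.042 [53. 40.] a -73.2 [166. 154. 151.]
scene
[ 0.4362 -0.2914] z 0.044 [55. 46.] a -3.9 [149. 106.  27.]
[ 0.7206 -0.2945] z 0.036 [148.  78.] a 2.4 [84. 93. 86.]
[ 0.4707 -0.0889] z 0.041 [58. 41.] a -84.9 [79. 68. 68.]
[ 0.6461 -0.0213] z 0.066 [153. 149.] a 83.4 [157. 153. 151.]
[0.4504 0.0297] z 0.041 [115.  62.] a 43.0 [82. 70. 69.]
[0.4668 0.2645] z 0.045 [55. 42.] a -1.6 [52. 45. 44.]
[0.4064 0.3526] z 0.045 [58. 40.] a 4.1 [155. 103.  98.]
[0.5367 0.2611] z 0.045 [55. 41.] a 0.5 [83. 71. 70.]
[0.7075 0.2575] z 0.032 [78. 51.] a -6.5 [23. 22. 26.]
plan d_az 107.9 dist 0.180
[[0.2,1.5,-0.1,-0.16,0.0,0.0,60],[0.2,1.5,0.1,-0.16,0.0,0.0,60],[0.2,1.4,0.4,-0.16,0.0,0.0,60],[0.1,1.4,0.6,-0.16,0.0,0.0,60],[0.2,1.3,0.8,-0.16,0.0,0.0,60],[0.1,1.1,1.0,-0.15,0.0,0.0,60],[0.2,0.9,1.1,-0.16,0.0,0.0,60],[0.1,0.8,1.3,-0.15,-0.0,0.0,60],[0.2,0.5,1.4,-0.16,-0.0,0.0,60],[0.1,0.3,1.4,-0.15,-0.0,0.0,60],[0.2,0.1,1.5,-0.16,-0.0,0.0,60],[0.1,-0.1,1.5,-0.15,-0.0,0.0,60]]
```

One transformer was knocked: it went from (.475,.082) to (.471,.047) and is now close to its neighbour at (.4305,.006). I'll grip it across its 54 mm length, where the fingers have room.

```bash
python3 -c "
from h import *
plan(.471,.047,.085,-74,40)"
```

```text
plan d_az 16.7 dist 0.215
[[0.5,5.3,-0.2,-0.07,0.0,0.0,40],[0.5,5.4,0.1,-0.07,0.0,0.0,40],[0.5,5.3,0.5,-0.08,0.0,0.0,40],[0.4,5.3,1.0,-0.07,0.0,0.0,40]]
```

>>> apply_moves:
  increments:
    - [0.4, 5.3, -0.2, -0.07, 0, 0, 40]
    - [0.4, 5.4, 0.1, -0.07, 0, 0, 40]
    - [0.4, 5.3, 0.5, -0.08, 0, 0, 40]
    - [0.3, 4.7, 1.0, -0.07, 0, 0, 40]
    - [0, 0, 0, 0, 0, 0, 40]

```text
time: 33.85
ee_pos: [0.4687, 0.0476, 0.2607]
tcp_rot: [-17.1, 89.3, 179.6]
ft_force: [-0.1, 0.0, 0.2]
grip_width: 0.843
```

```bash
python3 -c "
from h import *
st(); p=cam('wrist'); cv2.imwrite('pics/w8.png',p['pixels'][:,:,::-1])
for b in blobs(p,zlo=.03,zhi=.05): print(b['c'],b['z'],b['wh'],b['a'],b['px'])
plan(.471,.047,.07,-74,40,n=1)"
```

```text
t 33.85 tip [0.4687 0.0476 0.0827] az -73.4 f [-0.12  0.05  0.24] w 77.534 q6 70
[ 0.57536115 -0.01189192] 0.0438122926162574 (134.53268432617188, 1.9473295211791992) 83.99446105957031 (np.float64(499.0551495016611), np.float64(83.3078073089701))
[0.46954968 0.04628836] 0.041041789663425025 (54.113014221191406, 40.10385513305664) -74.05672359466553 (np.float64(320.9952866242038), np.float64(256.3402547770701))
[ 0.48817807 -0.08473961] 0.03909351574422702 (45.06385040283203, 8.582595825195312) -73.15453720092773 (np.float64(554.6085150571132), np.float64(293.2253374870197))
[0.44124194 0.01081315] 0.040934423828883154 (50.96095657348633, 15.849041938781738) -71.46817016601562 (np.float64(367.0436170212766), np.float64(322.0205673758865))
plan d_az -0.7 dist 0.013
[[1.3,0.2,-0.2,0.01,0.01,0.0,40]]
```

View pics/w8.png

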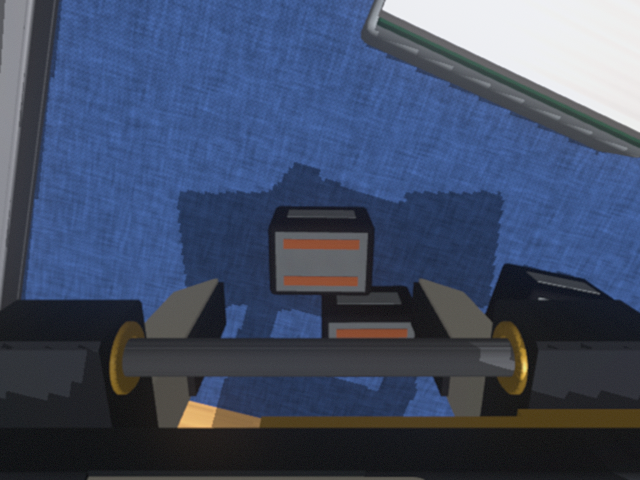

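The wrist view shows the knocked transformer at (321,256) between the fingers, with its neighbour behind at (367,325), clear of the finger path.

>>> apply_moves:
  increments:
    - [0.8, 0.1, -0.2, 0.01, 0.01, 0, 40]
    - [1.6, 0.1, 0, 0, 0, 0, 40]
    - [1.8, 0, 0, 0, 0, 0, 40]
    - [1.8, 0, 0, 0, 0, 0, 40]
    - [0, 0, 0, 0, 0, 0, 40]

```text
time: 34.52
ee_pos: [0.4704, 0.0537, 0.1959]
tcp_rot: [-73.0, 89.7, 123.3]
ft_force: [-0.3, 0.2, 0.3]
grip_width: 0.843
```

```bash
python3 -c "
from h import *
st(); plan(.4705,.0465,.018,-74,40,n=1)"
```

```text
t 34.52 tip [0.4704 0.0537 0.0179] az -73.7 f [-0.32  0.15  0.26] w 77.519 q6 71
plan d_az -0.3 dist 0.007
[[-0.0,0.7,0.2,0.01,0.0,0.01,40]]
```

>>> apply_moves:
  increments:
    - [0, 0.6, 0.2, 0, 0, 0.01, 40]
    - [0, 0, 0, 0, 0, 0, 255]
    - [0, 0, 0, 0, 0, 0, 255]
    - [0, 0, 0, 0, 0, 0, 255]
    - [-4, 0, 0, 0, 0, 0, 255]
    - [-4, 0, 0, 0, 0, 0, 255]
    - [0, 0, 0, 0, 0, 0, 255]
    - [0, 0, 0, 0, 0, 0, 255]
    - [0, 0, 0, 0, 0, 0, 255]

```text
time: 35.65
ee_pos: [0.4694, 0.0484, 0.277]
tcp_rot: [50.0, 89.7, -113.7]
ft_force: [-0.8, 0.6, -2.0]
grip_width: 0.588
```

```bash
python3 -c "
from h import *
st(); F=feel(30); print((-F[:,2].reshape(3,10).mean(1)/9.81*1000).round()); st()"
```

```text
t 35.65 tip [0.4694 0.0484 0.099 ] az -73.7 f [-0.76  0.61 -2.02] w 54.068 q6 71
feel mean [ 3.000e-03  2.500e-02 -1.652e+00  0.000e+00 -5.000e-03  1.000e-03] sd [0.567 0.407 0.388 0.028 0.03  0.023] mass g (fz) 168.4
[164. 159. 182.]
t 37.15 tip [0.4697 0.0484 0.1001] az -73.6 f [-1.3   0.36 -1.82] w 54.037 q6 71
```

168 g by feel, so light. Red tray, far column, +y row.

```bash
python3 -c "
from h import *
p=plan(.530,.341,.118,-91.7,255)"
```

```text
plan d_az -18.1 dist 0.299
[[-0.3,-4.4,-2.3,0.05,0.0,-0.0,255],[-0.3,-4.5,-2.1,0.05,0.0,-0.0,255],[-0.3,-4.6,-1.9,0.05,0.0,-0.0,255],[-0.3,-4.7,-1.7,0.06,0.0,-0.0,255],[-0.4,-4.8,-1.4,0.05,0.0,-0.0,255],[-0.3,-4.8,-1.1,0.06,0.0,-0.01,255]]
```

>>> apply_moves:
  increments:
    - [-0.5, -4.4, -2.3, 0.05, 0, 0, 255]
    - [-0.4, -4.5, -2.1, 0.05, 0, 0, 255]
    - [-0.3, -4.6, -1.9, 0.05, 0, 0, 255]
    - [-0.3, -4.7, -1.7, 0.06, 0, 0, 255]
    - [-0.4, -4.8, -1.4, 0.05, 0, 0, 255]
    - [-0.3, -4.1, -1.0, 0.06, 0, 0, 255]
    - [0, 0, 0, 0, 0, 0, 255]

```text
time: 38.02
ee_pos: [0.533, 0.3415, 0.2984]
tcp_rot: [97.7, 89.7, -85.1]
ft_force: [1.0, -0.8, -1.4]
grip_width: 0.587
```

```bash
python3 -c "
from h import *
st(); p=plan(.530,.342,.04,-91.7,255,n=4)"
```

```text
t 38.02 tip [0.533  0.3415 0.1204] az -92.8 f [ 1.01 -0.77 -1.41] w 53.969 q6 119
plan d_az 1.1 dist 0.080
[[2.0,-0.0,0.1,-0.0,-0.0,-0.0,255],[2.0,-0.0,0.1,-0.01,-0.0,-0.0,255],[2.0,-0.0,0.1,-0.0,-0.0,-0.0,255],[2.0,-0.1,0.0,-0.01,-0.0,-0.01,255]]
```

>>> apply_moves:
  increments:
    - [2.0, 0, 0.1, 0, 0, 0, 255]
    - [2.0, 0, 0.1, -0.01, 0, 0, 255]
    - [2.0, 0, 0.1, 0, 0, 0, 255]
    - [1.9, -0.1, 0, -0.01, 0, -0.01, 255]
    - [0, 0, 0, 0, 0, 0, 255]
    - [0, 0, 0, 0, 0, 0, 255]

```text
time: 38.78
ee_pos: [0.5295, 0.3378, 0.2168]
tcp_rot: [-30.1, 89.9, 148.4]
ft_force: [-0.2, 0.1, -1.5]
grip_width: 0.587
```

```bash
python3 -c "
from h import *
st()"
```

```text
t 38.77 tip [0.5295 0.3378 0.0388] az -91.5 f [-0.18  0.1  -1.53] w 53.993 q6 117
```

>>> apply_moves:
  increments:
    - [0.8, -0.3, 0, 0, 0, 0, 255]
    - [0.6, 0, 0, 0, 0, 0, 255]
    - [0.1, 0, 0, 0, 0, 0, 255]
    - [0, 0, 0, 0, 0, 0, 80]
    - [0, 0, 0, 0, 0, 0, 80]
    - [0, 0, 0, 0, 0, 0, 80]
    - [-4, 0, 0, 0, 0, 0, 80]
    - [-4, 0, 0, 0, 0, 0, 60]
    - [0, 0, 0, 0, 0, 0, 60]

```text
time: 39.9
ee_pos: [0.5303, 0.341, 0.2859]
tcp_rot: [-123.1, 89.8, 55.4]
ft_force: [-0.1, -1.3, -0.0]
grip_width: 0.762
```

```bash
python3 -c "
from h import *
st(); look()
plan(.4305,.007,.1,16.8,60)"
```

```text
t 39.90 tip [0.5303 0.341  0.1079] az -91.5 f [-0.13 -1.31 -0.02] w 70.136 q6 117
top
[ 0.7185 -0.298 ] z 0.038 [148.  73.] a 0.9 [132. 145. 132.]
[0.7078 0.2535] z 0.033 [79. 49.] a -8.1 [54. 50. 54.]
[ 0.6468 -0.023 ] z 0.068 [148. 146.] a -6.1 [238. 239. 240.]
[0.5368 0.258 ] z 0.046 [53. 41.] a -0.6 [85. 75. 76.]
[0.5159 0.341 ] z 0.045 [54. 12.] a 85.2 [56. 52. 52.]
[0.4679 0.2611] z 0.046 [54. 40.] a -0.4 [150. 137. 130.]
[ 0.4709 -0.0918] z 0.042 [54. 39.] a -85.1 [161. 149. 151.]
[ 0.435  -0.2947] z 0.046 [54. 40.] a -5.2 [226. 188.  70.]
[0.4305 0.0064] z 0.042 [54. 40.] a -73.9 [168. 156. 154.]
[0.4072 0.3491] z 0.046 [54. 41.] a 1.3 [215. 160. 148.]
scene
[ 0.4352 -0.2912] z 0.044 [55. 47.] a -2.6 [150. 107.  28.]
[ 0.7209 -0.2936] z 0.037 [147.  76.] a 1.6 [84. 93. 87.]
[ 0.4709 -0.0894] z 0.041 [58. 43.] a -83.3 [81. 69. 69.]
[ 0.6457 -0.0209] z 0.067 [154. 148.] a 84.1 [158. 154. 152.]
[0.4304 0.0099] z 0.041 [55. 44.] a -75.7 [83. 71. 71.]
[0.4746 0.2657] z 0.044 [40. 39.] a 87.4 [51. 44. 43.]
[0.5362 0.2608] z 0.045 [55. 42.] a -1.0 [53. 45. 45.]
[0.5298 0.3434] z 0.045 [55. 42.] a 88.0 [54. 46. 45.]
[0.707  0.2575] z 0.032 [79. 50.] a -6.3 [23. 22. 26.]
plan d_az 108.3 dist 0.348
[[0.0,2.6,0.7,-0.15,0.0,0.0,60],[0.0,2.5,1.1,-0.15,0.0,0.0,60],[0.0,2.3,1.4,-0.14,0.0,0.0,60],[0.0,2.0,1.7,-0.15,0.0,0.0,60],[0.1,1.8,2.0,-0.14,0.0,0.0,60],[0.0,1.5,2.2,-0.15,0.0,0.0,60],[0.1,1.1,2.4,-0.14,0.0,0.0,60],[0.0,0.7,2.6,-0.15,0.0,0.0,60],[0.1,0.4,2.6,-0.14,-0.0,0.0,60],[0.0,-0.0,2.7,-0.15,-0.0,0.0,60],[0.1,-0.4,2.6,-0.14,-0.0,0.0,60],[0.0,-0.8,2.6,-0.15,-0.0,0.0,60],[0.1,-1.2,2.4,-0.14,-0.0,0.0,60]]
```

```bash
python3 -c "
from h import *
plan(.4305,.007,.085,-73.5,40)"
```

```text
plan d_az 18.0 dist 0.348
[[0.3,4.8,1.3,-0.04,0.0,0.0,40],[0.3,4.7,1.5,-0.05,0.0,0.0,40],[0.3,4.7,1.7,-0.04,0.0,0.0,40],[0.3,4.6,1.9,-0.05,0.0,0.0,40],[0.3,4.5,2.1,-0.04,0.0,0.0,40],[0.2,4.4,2.3,-0.05,0.0,0.0,40],[0.3,4.3,2.5,-0.04,0.0,0.0,40]]
```

>>> apply_moves:
  increments:
    - [0, 4.8, 1.3, -0.04, 0, 0, 40]
    - [0.1, 4.7, 1.5, -0.05, 0, 0, 40]
    - [0.3, 4.7, 1.7, -0.04, 0, 0, 40]
    - [0.3, 4.6, 1.9, -0.05, 0, 0, 40]
    - [0.3, 4.5, 2.1, -0.04, 0, 0, 40]
    - [0.2, 4.4, 2.3, -0.05, 0, 0, 40]
    - [0.2, 3.7, 2.0, -0.04, 0, 0, 40]
    - [0, 0, 0, 0, 0, 0, 40]

```text
time: 41.0
ee_pos: [0.4286, 0.0044, 0.2586]
tcp_rot: [-14.1, 88.8, -177.2]
ft_force: [-0.8, -0.4, 0.1]
grip_width: 0.845
```

```bash
python3 -c "
from h import *
st(); plan(.4305,.0065,.06,-73.5,40,n=1)"
```

```text
t 41.00 tip [0.4286 0.0044 0.0806] az -73.1 f [-0.82 -0.39  0.08] w 77.749 q6 64
plan d_az -0.4 dist 0.021
[[2.1,-0.1,-0.3,0.01,0.02,0.01,40]]
```

>>> apply_moves:
  increments:
    - [1.0, -0.1, -0.3, 0.01, 0.02, 0.01, 40]
    - [1.6, 0, 0, 0, 0, 0, 40]
    - [1.6, 0, 0, 0, 0, 0, 40]
    - [1.6, 0, 0, 0, 0, 0, 40]
    - [0, 0, 0, 0, 0, 0, 40]

```text
time: 41.62
ee_pos: [0.4302, 0.0089, 0.1957]
tcp_rot: [12.3, 89.7, -151.5]
ft_force: [0.5, 1.7, -0.1]
grip_width: 0.842
```

```bash
python3 -c "
from h import *
st(); plan(.4305,.0065,.018,-73.5,40,n=1)"
```

```text
t 41.62 tip [0.4302 0.0089 0.0177] az -73.8 f [ 0.48  1.68 -0.1 ] w 77.462 q6 65
plan d_az 0.3 dist 0.002
[[-0.0,0.2,0.0,-0.0,0.01,-0.0,40]]
```

>>> apply_moves:
  increments:
    - [0, 0.2, 0, 0, 0, 0, 40]
    - [0, 0, 0, 0, 0, 0, 255]
    - [0, 0, 0, 0, 0, 0, 255]
    - [0, 0, 0, 0, 0, 0, 255]
    - [-4, 0, 0, 0, 0, 0, 255]
    - [-4, 0, 0, 0, 0, 0, 255]
    - [0, 0, 0, 0, 0, 0, 255]
    - [0, 0, 0, 0, 0, 0, 255]
    - [0, 0, 0, 0, 0, 0, 255]

```text
time: 42.75
ee_pos: [0.4304, 0.0078, 0.2766]
tcp_rot: [-3.1, 89.5, -166.8]
ft_force: [0.8, -0.7, -2.5]
grip_width: 0.589
```

```bash
python3 -c "
from h import *
st(); F=feel(40); print((-F[:,2].reshape(4,10).mean(1)/9.81*1000).round()); st()"
```

```text
t 42.75 tip [0.4304 0.0078 0.0986] az -73.8 f [ 0.83 -0.74 -2.48] w 54.225 q6 65
feel mean [ 0.000e+00 -1.100e-01 -2.104e+00  6.000e-03 -1.900e-02 -1.000e-03] sd [0.512 0.476 0.487 0.032 0.031 0.028] mass g (fz) 214.5
[189. 214. 214. 242.]
t 44.75 tip [0.4307 0.0078 0.0996] az -73.8 f [-0.11  0.13 -2.14] w 53.803 q6 65
```

214 g is too close to call by feel, so this one goes on the pan.

```bash
python3 -c "
from h import *
plan(.6465,-.022,.14,-85,255)"
```

```text
plan d_az -11.2 dist 0.222
[[-0.8,1.8,-4.0,0.04,0.0,-0.0,255],[-0.8,1.6,-4.0,0.04,0.0,-0.0,255],[-0.9,1.5,-4.1,0.04,0.0,-0.0,255],[-0.8,1.3,-4.2,0.04,0.0,-0.0,255],[-0.9,1.1,-4.2,0.04,0.01,-0.0,255]]
```

>>> apply_moves:
  increments:
    - [-1.6, 1.8, -4.0, 0.04, 0, 0, 255]
    - [-1.5, 1.6, -4.0, 0.04, 0, 0, 255]
    - [-0.9, 1.5, -4.1, 0.04, 0, 0, 255]
    - [-0.5, 1.3, -4.2, 0.04, 0, 0, 255]
    - [-0.3, 1.1, -3.8, 0.04, 0.01, 0, 255]
    - [0, 0, 0, 0, 0, 0, 255]

```text
time: 45.5
ee_pos: [0.6478, -0.0238, 0.3229]
tcp_rot: [23.7, 89.9, -151.9]
ft_force: [-0.0, 0.2, -2.3]
grip_width: 0.585
```

```bash
python3 -c "
from h import *
st(); plan(.6465,-.022,.094,-85,255,n=2)"
```

```text
t 45.50 tip [ 0.6478 -0.0238  0.1449] az -85.6 f [-0.05  0.17 -2.28] w 53.804 q6 77
plan d_az 0.6 dist 0.051
[[2.5,-0.1,0.1,-0.01,0.0,-0.0,255],[2.6,-0.1,0.0,-0.0,0.0,-0.0,255]]
```

>>> apply_moves:
  increments:
    - [2.5, -0.1, 0.1, -0.01, 0, 0, 255]
    - [2.4, -0.1, 0, 0, 0, 0, 255]
    - [0, 0, 0, 0, 0, 0, 255]
    - [0, 0, 0, 0, 0, 0, 255]

```text
time: 46.0
ee_pos: [0.6445, -0.0214, 0.2726]
tcp_rot: [-2.7, 89.7, -177.6]
ft_force: [-0.6, 0.0, -1.8]
grip_width: 0.586
```

```bash
python3 -c "
from h import *
st()"
```

```text
t 46.00 tip [ 0.6445 -0.0214  0.0946] az -84.9 f [-0.6   0.   -1.78] w 53.931 q6 76
```

>>> apply_moves:
  increments:
    - [0.8, 0, 0, 0, 0, 0, 255]
    - [0.2, 0, 0, 0, 0, 0, 255]
    - [0, 0, 0, 0, 0, 0, 255]
    - [0, 0, 0, 0, 0, 0, 60]
    - [0, 0, 0, 0, 0, 0, 60]
    - [0, 0, 0, 0, 0, 0, 60]
    - [-4, 0, 0, 0, 0, 0, 60]
    - [-2, 0, 0, 0, 0, 0, 60]
    - [0, 0, 0, 0, 0, 0, 60]
    - [0, 0, 0, 0, 0, 0, 60]
    - [0, 0, 0, 0, 0, 0, 60]

```text
time: 47.38
ee_pos: [0.6447, -0.0214, 0.3253]
tcp_rot: [20.5, 89.9, -154.4]
ft_force: [-0.3, 0.4, -0.4]
grip_width: 0.766
```

```bash
python3 -c "
from h import *
st()
p=cam('scene'); cv2.imwrite('pics/s9.png',cv2.resize(p['pixels'][150:330,180:420,::-1],(720,540)))
p=cam('wrist'); C=cloud(p); cv2.imwrite('pics/w9.png',p['pixels'][:,:,::-1])
for b in blobs(p,zlo=.03,zhi=.12): print(b['c'],b['z'],b['wh'],b['a'],b['col'])
X=C.reshape(-1,3); d=X[:,:2]-[.6465,-.022]; m=(abs(d[:,0]-.045)<.012)&(abs(d[:,1])<.05)&(X[:,2]<.1); print(np.percentile(X[m,2],[10,50,90]))
m=(abs(d[:,0])<.02)&(abs(d[:,1])<.02)&(X[:,2]<.12); print(np.percentile(X[m,2],[10,50,90]))
"
```

```text
t 47.38 tip [ 0.6447 -0.0214  0.1473] az -84.9 f [-0.33  0.41 -0.36] w 70.501 q6 76
[ 0.64478711 -0.02338936] 0.06850242378899597 (146.55911254882812, 146.3711395263672) 83.94561767578125 [176.37858141 174.34373938 176.13736741]
[0.05885706 0.0597507  0.06057932]
[0.06749589 0.10024811 0.10142913]
```

View pics/s9.png

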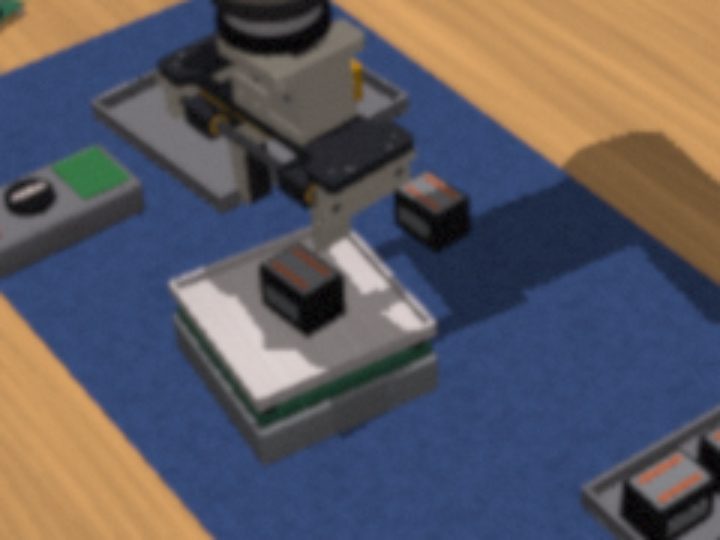

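View pics/w9.png

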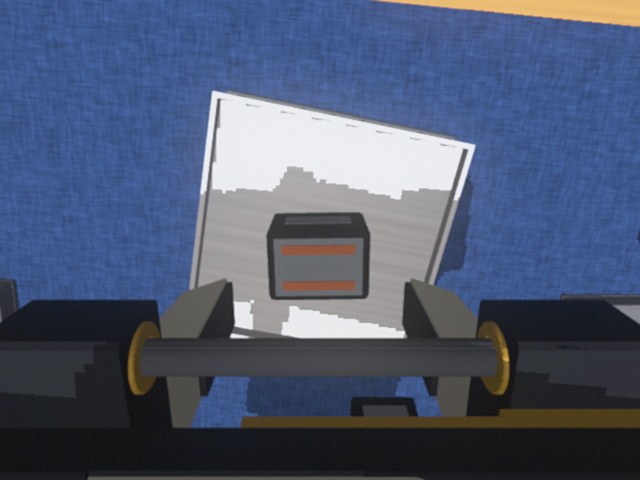

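The pan floor reads 59.7 mm, between 65 and 53 with a half-height green gap showing, so this one hangs part-way (about 219 g, agreeing with feel). It may go in either tray; I'll use the yellow one.

>>> apply_moves:
  increments:
    - [4.0, 0, 0, 0, 0, 0, 60]
    - [2.6, 0, 0, 0, 0, 0, 60]
    - [0, 0, 0, 0, 0, 0, 60]

```text
time: 47.85
ee_pos: [0.6445, -0.0215, 0.2568]
tcp_rot: [7.8, 89.8, -167.1]
ft_force: [-0.5, -0.2, 0.2]
grip_width: 0.765
```

```bash
python3 -c "
from h import *
st()"
```

```text
t 47.85 tip [ 0.6445 -0.0215  0.0788] az -84.9 f [-0.53 -0.16  0.23] w 70.368 q6 76
```

>>> apply_moves:
  increments:
    - [0, 0, 0, 0, 0, 0, 255]
    - [0, 0, 0, 0, 0, 0, 255]
    - [0, 0, 0, 0, 0, 0, 255]
    - [-4, 0, 0, 0, 0, 0, 255]
    - [-3, 0, 0, 0, 0, 0, 255]
    - [0, 0, 0, 0, 0, 0, 255]

```text
time: 48.6
ee_pos: [0.645, -0.0215, 0.3313]
tcp_rot: [109.8, 89.9, -65.1]
ft_force: [-0.1, 0.1, -2.1]
grip_width: 0.584
```

```bash
python3 -c "
from h import *
st(); plan(.557,-.287,.12,-85,255)"
```

```text
t 48.60 tip [ 0.645  -0.0215  0.1533] az -84.9 f [-0.13  0.13 -2.12] w 53.737 q6 76
plan d_az -0.1 dist 0.282
[[0.6,4.3,1.9,0.0,-0.0,-0.0,255],[0.6,4.3,1.8,0.0,-0.0,-0.0,255],[0.5,4.3,1.9,0.0,-0.0,-0.0,255],[0.6,4.3,1.8,0.0,-0.0,-0.0,255],[0.5,4.2,1.9,0.0,-0.0,-0.0,255],[0.6,4.3,1.8,0.0,-0.0,-0.0,255]]
```

>>> apply_moves:
  increments:
    - [0.2, 4.3, 1.9, 0, 0, 0, 255]
    - [0.6, 4.3, 1.8, 0, 0, 0, 255]
    - [0.5, 4.3, 1.9, 0, 0, 0, 255]
    - [0.6, 4.3, 1.8, 0, 0, 0, 255]
    - [0.5, 4.2, 1.9, 0, 0, 0, 255]
    - [0.6, 3.7, 1.5, 0, 0, 0, 255]
    - [0, 0, 0, 0, 0, 0, 255]

```text
time: 49.48
ee_pos: [0.5553, -0.2871, 0.2898]
tcp_rot: [-31.4, 89.4, 153.9]
ft_force: [0.1, 1.1, -2.3]
grip_width: 0.587
```

```bash
python3 -c "
from h import *
st(); plan(.557,-.287,.036,-85,255,n=4)"
```

```text
t 49.48 tip [ 0.5553 -0.2871  0.1118] az -84.8 f [ 0.06  1.14 -2.25] w 54.044 q6 50
plan d_az -0.2 dist 0.076
[[1.9,0.0,-0.1,0.0,0.0,0.0,255],[1.9,0.0,-0.0,0.0,0.0,0.0,255],[1.9,0.0,-0.1,0.0,0.0,0.0,255],[1.9,0.0,-0.0,0.0,0.01,0.01,255]]
```

>>> apply_moves:
  increments:
    - [1.9, 0, -0.1, 0, 0, 0, 255]
    - [1.9, 0, 0, 0, 0, 0, 255]
    - [1.9, 0, -0.1, 0, 0, 0, 255]
    - [1.6, 0, 0, 0, 0.01, 0.01, 255]
    - [0, 0, 0, 0, 0, 0, 255]
    - [0, 0, 0, 0, 0, 0, 255]

```text
time: 50.22
ee_pos: [0.5562, -0.282, 0.2095]
tcp_rot: [-23.7, 89.8, 161.6]
ft_force: [0.2, 0.2, -1.9]
grip_width: 0.586
```

```bash
python3 -c "
from h import *
st()"
```

```text
t 50.23 tip [ 0.5562 -0.282   0.0315] az -84.7 f [ 0.22  0.25 -1.93] w 53.941 q6 51
```

>>> apply_moves:
  increments:
    - [0.4, 0.5, 0, 0, 0, 0, 255]
    - [0.4, 0, 0, 0, 0, 0, 255]
    - [0, 0, 0, 0, 0, 0, 255]
    - [0, 0, 0, 0, 0, 0, 80]
    - [0, 0, 0, 0, 0, 0, 80]
    - [0, 0, 0, 0, 0, 0, 80]
    - [-4, 0, 0, 0, 0, 0, 80]
    - [-4, 0, 0, 0, 0, 0, 60]
    - [0, 0, 0, 0, 0, 0, 60]

```text
time: 51.35
ee_pos: [0.5576, -0.2876, 0.2858]
tcp_rot: [66.0, 89.9, -108.7]
ft_force: [0.6, -0.0, -0.3]
grip_width: 0.759
```

```bash
python3 -c "
from h import *
st(); look()
plan(.4705,-.0915,.085,-85.5,40)"
```

```text
t 51.35 tip [ 0.5576 -0.2876  0.1078] az -84.7 f [ 0.59 -0.03 -0.34] w 69.815 q6 50
top
[ 0.7186 -0.2977] z 0.038 [148.  73.] a 1.1 [126. 138. 123.]
[0.7077 0.253 ] z 0.033 [79. 50.] a -7.4 [50. 48. 52.]
[ 0.6471 -0.0229] z 0.067 [148. 146.] a -6.1 [233. 235. 237.]
[0.5369 0.2576] z 0.046 [53. 41.] a -1.0 [143. 132. 127.]
[0.5306 0.3403] z 0.046 [54. 40.] a 87.9 [144. 132. 127.]
[0.4679 0.2609] z 0.046 [54. 40.] a -0.7 [151. 139. 133.]
[ 0.4828 -0.1043] z 0.043 [49. 26.] a 55.6 [153. 144. 143.]
[0.4068 0.3496] z 0.046 [54. 40.] a 2.8 [212. 157. 147.]
scene
[ 0.4351 -0.2898] z 0.044 [57. 48.] a 0.7 [121.  86.  22.]
[ 0.5563 -0.2847] z 0.044 [59. 43.] a -84.3 [48. 41. 41.]
[ 0.7208 -0.2942] z 0.037 [147.  77.] a 0.9 [83. 92. 86.]
[ 0.4712 -0.089 ] z 0.041 [55. 40.] a -85.3 [80. 69. 69.]
[ 0.6457 -0.0213] z 0.066 [153. 149.] a 83.9 [157. 153. 151.]
[0.4672 0.2643] z 0.045 [56. 42.] a 1.5 [84. 72. 70.]
[0.4062 0.3525] z 0.045 [55. 39.] a 3.2 [157. 105.  99.]
[0.5364 0.2608] z 0.045 [55. 41.] a 0.8 [83. 71. 70.]
[0.5306 0.3436] z 0.045 [54. 43.] a 87.4 [86. 74. 72.]
[0.7071 0.257 ] z 0.032 [80. 51.] a -7.0 [23. 22. 26.]
plan d_az -0.8 dist 0.215
[[0.5,-5.1,1.7,0.0,0.0,0.0,40],[0.5,-5.1,1.7,0.0,0.0,0.0,40],[0.5,-5.0,1.7,0.01,0.0,0.0,40],[0.5,-5.1,1.7,0.0,0.01,0.0,40]]
```

>>> apply_moves:
  increments:
    - [0.2, -5.1, 1.7, 0, 0, 0, 40]
    - [0.4, -5.1, 1.7, 0, 0, 0, 40]
    - [0.5, -5.0, 1.7, 0.01, 0, 0, 40]
    - [0.5, -4.5, 1.4, 0, 0.01, 0, 40]
    - [0, 0, 0, 0, 0, 0, 40]

```text
time: 52.08
ee_pos: [0.4689, -0.0912, 0.2598]
tcp_rot: [-54.7, 89.4, 129.9]
ft_force: [-0.2, 0.2, 0.2]
grip_width: 0.844
```

```bash
python3 -c "
from h import *
st();p=cam('wrist')
for b in blobs(p,zlo=.03,zhi=.05): print(b['c'],b['z'],b['wh'],b['a'],b['px'])
plan(.4705,-.0915,.06,-85.2,40,n=1)"
```

```text
t 52.08 tip [ 0.4689 -0.0912  0.0818] az -85.4 f [-0.16  0.17  0.21] w 77.669 q6 65
[ 0.57139789 -0.01875293] 0.03569833194721457 (150.42025756835938, 27.666549682617188) -85.40212678909302 (np.float64(186.5473282442748), np.float64(31.468956743002543))
[ 0.46938391 -0.09277668] 0.0410424254848527 (54.05458450317383, 39.985816955566406) -85.02853298187256 (np.float64(323.9806427125506), np.float64(259.16611842105266))
plan d_az 0.2 dist 0.022
[[2.2,-0.1,-0.1,-0.0,0.0,0.01,40]]
```

>>> apply_moves:
  increments:
    - [1.0, 0, -0.1, 0, 0, 0.01, 40]
    - [1.6, 0, 0, 0, 0, 0, 40]
    - [1.7, 0, 0, 0, 0, 0, 40]
    - [1.6, 0, 0, 0, 0, 0, 40]
    - [0, 0, 0, 0, 0, 0, 40]

```text
time: 52.75
ee_pos: [0.473, -0.0979, 0.1956]
tcp_rot: [44.5, 89.6, -131.3]
ft_force: [-0.4, 0.8, 1.1]
grip_width: 0.845
```

```bash
python3 -c "
from h import *
st();plan(.4705,-.092,.018,-85.2,40,n=1)"
```

```text
t 52.75 tip [ 0.473  -0.0979  0.0176] az -85.8 f [-0.35  0.85  1.15] w 77.721 q6 65
plan d_az 0.6 dist 0.006
[[-0.0,-0.6,0.2,-0.01,0.0,-0.0,40]]
```

>>> apply_moves:
  increments:
    - [0, -0.6, 0.2, -0.01, 0, 0, 40]
    - [0, 0, 0, 0, 0, 0, 255]
    - [0, 0, 0, 0, 0, 0, 255]
    - [0, 0, 0, 0, 0, 0, 255]
    - [-4, 0, 0, 0, 0, 0, 255]
    - [-4, 0, 0, 0, 0, 0, 255]
    - [0, 0, 0, 0, 0, 0, 255]
    - [0, 0, 0, 0, 0, 0, 255]
    - [0, 0, 0, 0, 0, 0, 255]

```text
time: 53.88
ee_pos: [0.4704, -0.0918, 0.2763]
tcp_rot: [28.5, 89.5, -146.7]
ft_force: [-0.9, 0.3, -2.9]
grip_width: 0.584
```

```bash
python3 -c "
from h import *
st(); F=feel(40); print((-F[:,2].reshape(4,10).mean(1)/9.81*1000).round()); st()"
```

```text
t 53.88 tip [ 0.4704 -0.0918  0.0983] az -85.2 f [-0.87  0.25 -2.9 ] w 53.744 q6 65
feel mean [ 0.087  0.053 -2.098  0.021 -0.009  0.006] sd [0.557 0.488 0.504 0.024 0.031 0.028] mass g (fz) 213.9
[223. 219. 189. 225.]
t 55.88 tip [ 0.4707 -0.0919  0.0993] az -85.2 f [ 0.15 -0.08 -1.31] w 53.907 q6 65
```

Again about 214 g, so this one goes on the pan too.

```bash
python3 -c "
from h import *
plan(.6465,-.022,.145,-85.2,255)"
```

```text
plan d_az 0.0 dist 0.195
[[-1.2,-1.4,-4.5,-0.0,0.0,-0.0,255],[-1.2,-1.4,-4.5,-0.0,0.0,-0.0,255],[-1.1,-1.3,-4.5,-0.0,0.0,-0.0,255],[-1.2,-1.4,-4.6,-0.0,0.01,-0.0,255]]
```

>>> apply_moves:
  increments:
    - [-2.5, -1.4, -4.5, 0, 0, 0, 255]
    - [-1.5, -1.4, -4.5, 0, 0, 0, 255]
    - [-0.5, -1.3, -4.5, 0, 0, 0, 255]
    - [0, -1.2, -4.2, 0, 0.01, 0, 255]
    - [0, 0, 0, 0, 0, 0, 255]

```text
time: 56.5
ee_pos: [0.6468, -0.0221, 0.3206]
tcp_rot: [115.0, 89.8, -60.2]
ft_force: [-0.3, 0.5, -2.4]
grip_width: 0.587
```

```bash
python3 -c "
from h import *
st(); plan(.6465,-.022,.094,-85,255,n=2)"
```

```text
t 56.50 tip [ 0.6468 -0.0221  0.1426] az -85.3 f [-0.27  0.52 -2.43] w 53.968 q6 77
plan d_az 0.3 dist 0.049
[[2.4,-0.0,0.0,-0.0,-0.0,-0.0,255],[2.5,-0.0,0.0,-0.01,-0.0,-0.0,255]]
```

>>> apply_moves:
  increments:
    - [2.4, 0, 0, 0, 0, 0, 255]
    - [2.2, 0, 0, 0, 0, 0, 255]
    - [0, 0, 0, 0, 0, 0, 255]
    - [0, 0, 0, 0, 0, 0, 255]

```text
time: 57.0
ee_pos: [0.6454, -0.0228, 0.2737]
tcp_rot: [76.9, 89.8, -98.4]
ft_force: [-0.5, 0.7, -2.1]
grip_width: 0.584
```

```bash
python3 -c "
from h import *
st()"
```

```text
t 57.00 tip [ 0.6454 -0.0228  0.0957] az -85.3 f [-0.49  0.72 -2.14] w 53.749 q6 77
```

>>> apply_moves:
  increments:
    - [0.9, 0, 0, 0, 0, 0, 255]
    - [0.2, 0, 0, 0, 0, 0, 255]
    - [0, 0, 0, 0, 0, 0, 255]
    - [0, 0, 0, 0, 0, 0, 60]
    - [0, 0, 0, 0, 0, 0, 60]
    - [0, 0, 0, 0, 0, 0, 60]
    - [-4, 0, 0, 0, 0, 0, 60]
    - [-2, 0, 0, 0, 0, 0, 60]
    - [0, 0, 0, 0, 0, 0, 60]
    - [0, 0, 0, 0, 0, 0, 60]
    - [0, 0, 0, 0, 0, 0, 60]
    - [0, 0, 0, 0, 0, 0, 60]
    - [0, 0, 0, 0, 0, 0, 60]

```text
time: 58.62
ee_pos: [0.6452, -0.0229, 0.3236]
tcp_rot: [86.9, 89.8, -88.4]
ft_force: [0.2, 0.1, 0.5]
grip_width: 0.763
```

```bash
python3 -c "
from h import *
st()
p=cam('scene'); cv2.imwrite('pics/s10.png',cv2.resize(p['pixels'][150:330,180:420,::-1],(720,540)))
p=cam('wrist'); C=cloud(p)
X=C.reshape(-1,3); d=X[:,:2]-[.6465,-.022]; m=(abs(d[:,0]-.045)<.012)&(abs(d[:,1])<.05)&(X[:,2]<.1); print(np.percentile(X[m,2],[10,50,90]))
"
```

```text
t 58.62 tip [ 0.6452 -0.0229  0.1456] az -85.3 f [0.19 0.07 0.46] w 70.207 q6 77
[0.0598657  0.06072507 0.061571  ]
```

View pics/s10.png

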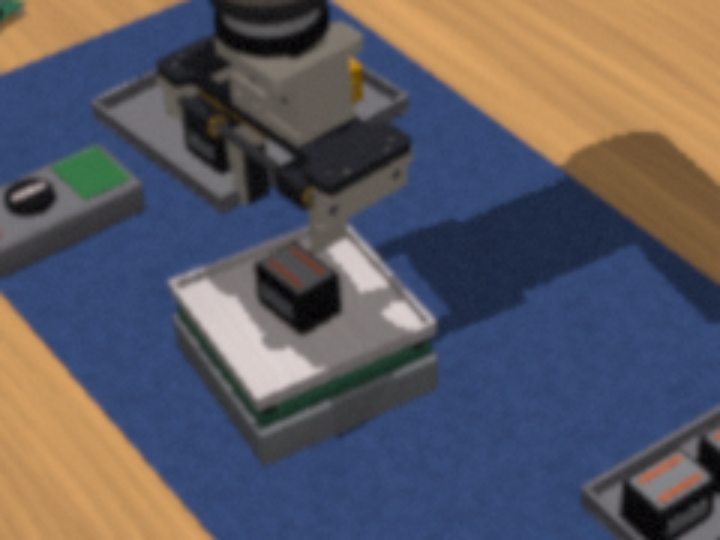

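It hangs part-way again (floor 60.7 mm, green half showing), so either tray will do. I'll use the yellow tray's middle column.

>>> apply_moves:
  increments:
    - [4.0, 0, 0, 0, 0, 0, 60]
    - [2.4, 0, 0, 0, 0, 0, 60]
    - [0, 0, 0, 0, 0, 0, 60]
    - [0, 0, 0, 0, 0, 0, 255]
    - [0, 0, 0, 0, 0, 0, 255]
    - [0, 0, 0, 0, 0, 0, 255]
    - [-4, 0, 0, 0, 0, 0, 255]
    - [-3, 0, 0, 0, 0, 0, 255]
    - [0, 0, 0, 0, 0, 0, 255]

```text
time: 59.85
ee_pos: [0.6456, -0.0229, 0.3337]
tcp_rot: [135.3, 89.6, -40.0]
ft_force: [0.8, -0.4, -2.3]
grip_width: 0.589
```

```bash
python3 -c "
from h import *
st(); plan(.500,-.324,.12,-85,255)"
```

```text
t 59.85 tip [ 0.6456 -0.0229  0.1557] az -85.3 f [ 0.8  -0.38 -2.28] w 54.155 q6 77
plan d_az 0.3 dist 0.336
[[0.5,4.1,2.4,-0.0,-0.0,-0.0,255],[0.5,4.1,2.4,-0.0,-0.0,-0.0,255],[0.5,4.1,2.4,-0.0,-0.0,-0.0,255],[0.5,4.1,2.4,-0.0,-0.0,-0.0,255],[0.5,4.1,2.5,-0.0,-0.0,-0.0,255],[0.6,4.2,2.4,-0.0,-0.0,-0.0,255],[0.5,4.1,2.5,-0.01,-0.01,-0.01,255]]
```

>>> apply_moves:
  increments:
    - [0.2, 4.1, 2.4, 0, 0, 0, 255]
    - [0.4, 4.1, 2.4, 0, 0, 0, 255]
    - [0.5, 4.1, 2.4, 0, 0, 0, 255]
    - [0.5, 4.1, 2.4, 0, 0, 0, 255]
    - [0.5, 4.1, 2.5, 0, 0, 0, 255]
    - [0.6, 4.2, 2.4, 0, 0, 0, 255]
    - [0.3, 3.5, 2.1, -0.01, 0, 0, 255]
    - [0, 0, 0, 0, 0, 0, 255]

```text
time: 60.85
ee_pos: [0.497, -0.3245, 0.2912]
tcp_rot: [-28.8, 89.7, 156.6]
ft_force: [-0.0, 0.6, -2.6]
grip_width: 0.586
```

```bash
python3 -c "
from h import *
st(); plan(.499,-.324,.036,-85,255,n=4)"
```

```text
t 60.85 tip [ 0.497  -0.3245  0.1132] az -84.6 f [-0.02  0.55 -2.57] w 53.938 q6 44
plan d_az -0.4 dist 0.077
[[1.9,-0.0,-0.1,0.0,0.0,0.0,255],[1.9,-0.0,-0.0,0.0,0.0,0.0,255],[2.0,-0.0,-0.1,0.0,0.0,0.0,255],[1.9,-0.0,-0.0,0.01,0.01,0.0,255]]
```

>>> apply_moves:
  increments:
    - [1.9, 0, -0.1, 0, 0, 0, 255]
    - [1.9, 0, 0, 0, 0, 0, 255]
    - [1.9, 0, -0.1, 0, 0, 0, 255]
    - [1.7, 0, 0, 0.01, 0.01, 0, 255]
    - [0, 0, 0, 0, 0, 0, 255]
    - [0, 0, 0, 0, 0, 0, 255]

```text
time: 61.6
ee_pos: [0.4991, -0.319, 0.2104]
tcp_rot: [-95.6, 89.5, 89.3]
ft_force: [1.3, -0.9, -0.5]
grip_width: 0.583
```

```bash
python3 -c "
from h import *
st()"
```

```text
t 61.60 tip [ 0.4991 -0.319   0.0324] az -85.1 f [ 1.29 -0.9  -0.49] w 53.673 q6 45
```

>>> apply_moves:
  increments:
    - [0.5, 0, 0, 0, 0, 0, 255]
    - [0.3, 0, 0, 0, 0, 0, 255]
    - [0, 0, 0, 0, 0, 0, 255]
    - [0, 0, 0, 0, 0, 0, 80]
    - [0, 0, 0, 0, 0, 0, 80]
    - [0, 0, 0, 0, 0, 0, 80]
    - [-4, 0, 0, 0, 0, 0, 80]
    - [-5, 0, 0, 0, 0, 0, 60]
    - [-5, 0, 3, 0, 0, 0, 60]
    - [-5, 0, 3, 0, 0, 0, 60]
    - [0, 4, 3, 0, 0, 0, 60]
    - [0, 4, 3, 0, 0, 0, 60]
    - [0, 4, 3, 0, 0, 0, 60]
    - [0, 0, 0, 0, 0, 0, 60]

```text
time: 63.35
ee_pos: [0.3566, -0.4562, 0.4014]
tcp_rot: [-165.1, 89.7, 20.0]
ft_force: [0.1, 0.3, -0.5]
grip_width: 0.765
```

```bash
python3 -c "
from h import *
st(); p=look(); cv2.imwrite('pics/s11.png',p['pixels'][:,:,::-1]); p=cam('top'); cv2.imwrite('pics/t11.png',p['pixels'][:,:,::-1])"
```

```text
t 63.35 tip [ 0.3566 -0.4562  0.2234] az -84.9 f [ 0.14  0.26 -0.45] w 70.384 q6 25
top
[ 0.7186 -0.2981] z 0.038 [148.  74.] a 0.9 [127. 140. 128.]
[0.7077 0.2537] z 0.033 [78. 49.] a -6.8 [52. 49. 53.]
[ 0.6471 -0.0229] z 0.068 [148. 146.] a -6.3 [235. 237. 238.]
[ 0.5555 -0.2872] z 0.046 [55. 40.] a -84.6 [141. 129. 128.]
[0.5366 0.2576] z 0.046 [54. 41.] a -1.4 [145. 134. 129.]
[0.5307 0.3409] z 0.046 [54. 40.] a 88.2 [146. 134. 130.]
[ 0.4988 -0.317 ] z 0.046 [55. 40.] a -85.1 [142. 129. 124.]
[0.468  0.2612] z 0.046 [53. 40.] a -0.8 [154. 142. 135.]
[ 0.4351 -0.2944] z 0.046 [53. 41.] a -2.8 [225. 184.  66.]
[0.407  0.3495] z 0.046 [54. 40.] a 1.5 [213. 159. 149.]
scene
[ 0.4361 -0.2914] z 0.044 [55. 42.] a -4.3 [144. 103.  26.]
[ 0.4991 -0.3131] z 0.044 [56. 40.] a -87.0 [72. 62. 61.]
[ 0.5562 -0.2855] z 0.044 [58. 43.] a -86.1 [72. 62. 61.]
[ 0.7209 -0.2943] z 0.037 [146.  74.] a 0.6 [81. 90. 84.]
[ 0.6457 -0.0204] z 0.067 [153. 149.] a 84.1 [153. 149. 147.]
[0.4672 0.2642] z 0.045 [57. 41.] a -1.5 [80. 69. 67.]
[0.4059 0.3524] z 0.045 [57. 40.] a 3.5 [153. 102.  96.]
[0.5367 0.2614] z 0.045 [55. 41.] a -2.0 [80. 69. 67.]
[0.5304 0.3439] z 0.045 [56. 41.] a 87.8 [83. 71. 69.]
[0.7074 0.2573] z 0.032 [80. 51.] a -6.4 [22. 21. 24.]
```

View pics/t11.png

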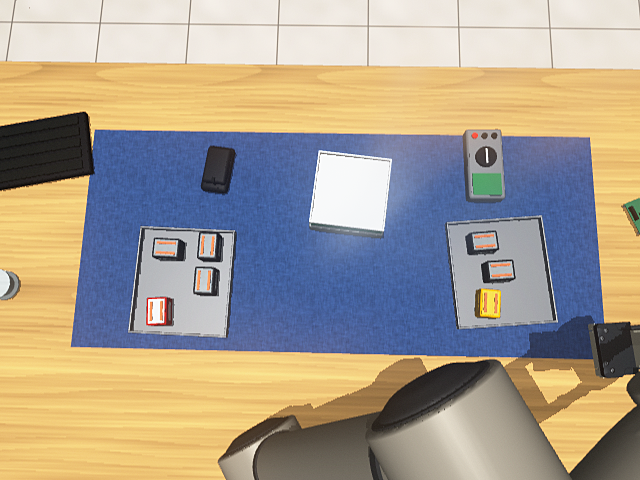

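View pics/s11.png

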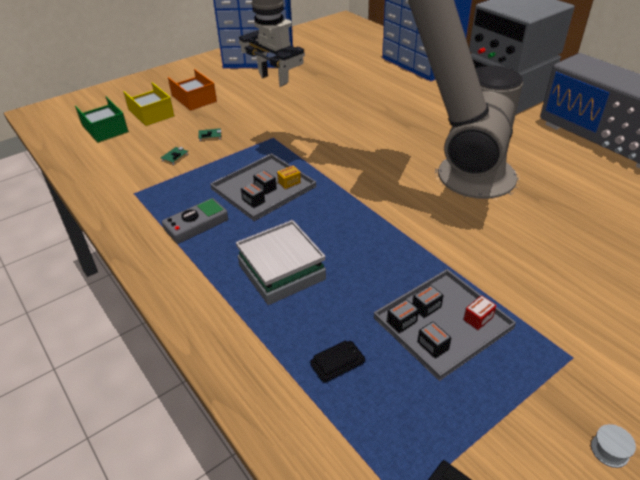

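The final views show three transformers singly in the red tray (top view (168,249), (209,246), (206,280)) and two in the yellow tray ((482,242), (498,270)). Both masters are in their own trays, the pan is up and empty, and the mouse and meter are where they started.

```bash
python3 -c "
from rig import arm
print(arm.job_done())"
```

```text
the job is handed in; nothing more can be done
None
```

All five transformers are sorted and the job is handed in at about 64 s of the 210 s allowed.

- **Gauge proof:** I set the yellow master on the pan and let go. The pan floor dropped to 52.5 mm (53 expected on the stop), and the master then went back into its own tray.
- **Light, into the red master's tray:** three transformers, weighed by feel only, at about 188, 192 and 168 g. The yellow master read 301 g by feel against its true 300 g, so I trusted these readings. The spread is roughly ±5–9 g.
- **Part-way, into the yellow master's tray:** two transformers felt like about 214 g, too close to call, so I put them on the pan. The floor hung at 59.7 and 60.7 mm, so either tray was allowed.
- **Heavy:** none took the pan to its stop.
- **Knock:** one transformer was knocked about 35 mm part-way through. I found it again and gripped it lengthwise to stay clear of its neighbour.

**Last checks:** both outside views show the five blocks lying singly on the tray floors, top faces at 44–46 mm. Both masters are in their own trays and the pan is up and empty. The mouse and meter are within about 1 mm of where they started, and the arm is clear. The top and scene cameras disagreed by up to 4 mm in y throughout; where the grip let me check, the top view was right to about 1 mm. No checks failed.

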